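# Lock the sample case with its curved hook

### The arm

A 6-joint arm with a two-finger parallel gripper is mounted at the origin on a cart in front of the work surface, level with it; the furniture and walls round the work are solid. World frame = base frame: x ahead of the robot, y to its left, z up, the work surface at z = 0. Lengths are in m, angles in rad, forces in N, time in s.
With the tool pointing down it reaches from about 0.35 to 0.925 m from the base axis. Payload 6.4 kg.
Tool frame: the origin (TCP) lies between the finger pads; the fingertips stand 17 mm ahead of it and the grasp point (between the pads) lies 2 mm behind it; z points along the fingers, x is the direction in which the jaws open and shut, and the axes are right-handed (so a half turn about z gives the same grasp; the last joint's range is limited). The gripper opens to 94 mm and grips with 3 to 60 N. Pads are 16 mm wide; open, the fingers measure 119 mm over their backs; the gripper's body (75 mm by 177 mm) begins 78 mm behind the grasp point.
Start: joints at [1, 0.245, 1.558, -0, 1.339, -0.174], TCP at [0.251, 0.6, 0.222] pointing down, gripper open.
Joint ranges: [-3.13, 3.13], [-1.02, 2.26], [0.13, 2.54], [-0.95, 4.09], [0.21, 2.88], [-2.74, 2.74]. Speed limits (rad/s): [2.57, 2.57, 3.14, 3.14, 3.14, 3.14].

### API

Orientations are given as a unit quaternion [w, x, y, z].
In Python, from bench import * gives the robot as it stands.
- The arm moves only by the shell command python3 -m creep 'ROWS' [FORCE]. ROWS is JSON, a list of rows, each a list of 3 entries, a list of its own where there are three numbers: the finger opening in mm, from 0 to 94, then the shift along the tool's x, y, z in mm, then the turn about the tool's z in degrees. A call has exactly 10 rows; each row shifts and turns the pose as measured when the row begins, along the tool's axes as they then stand; what a row does not reach is not made up. A row lasts 1/12 s, in which the tool goes at most 41.7 mm and 7.16 degrees, less where a joint would pass 70% of its speed; a pose out of reach is approached as far as the arm can. A call with a gripper value outside its range is refused whole. The fingers move at their own pace and stop on an object; FORCE is the grip in N (left out, the last holds). Time passes only in rows, so rows that do not move let the fingers close, or fill a call up. It gives the time, the measured TCP pose, the force and the opening at its end, in the units of the state.
- sense(): the state, without advancing time (a new reading comes with each control period).
- capture(name): name is "side" or "top"; returns the picture (420x560x3 uint8, blue, green, red); there is no depth.
- camera_model(name): a dict with "vfov" (degrees; the focal length in pixels is half the picture's height over the tangent of half this angle, whatever the lens; pixels are square), "cx", "cy" (the principal point, pixels), "extrinsics" (4x4, takes a point from camera to world coordinates). Camera axes: x right, y up, looking along -z (the intrinsics and any distortion apply to the point x, -y, -z); pixel columns grow to the right and rows downward; lengths in m; the calibration is good to about 2 mm. A picture is of the moment at which its call begins. camera_model takes no time and is no camera call.
- job_done(): hands the job in, once; it reports no verdict.
The state is a dict: "time": time; "joint_positions": joint angles; "qd": joint speeds; "joint_torque": joint torques, N m; "eef_pos": TCP position; "orientation": TCP orientation; "wrist_force": force on the tool from outside, world axes, zero at the start; "moment": the same for the moment, N m; "finger_gap": opening from 0.0 (shut) to 1.0 (fully open).
Only numpy, scipy, OpenCV 4.12 (cv2) and the standard library are available. Lean on these libraries where they do the work, as an engineer would, in place of code of your own. Each camera call takes 0.05 s, during which the arm holds its last target.

### The job

Lock the sample case: take the loose curved hook by its orange grip and, with the hook lying on the lid, swing it tip first along its own arc through the steel ring, without straining the ring. Push it home until its steel cross-guard presses the rubber-tipped spring buffer with about 10 newtons (never much more), hold that push for a second, then let go and leave the hook lying flat on the lid, through the ring. Do not disturb the weighing bottle, crucible and dropper bottle.

Things in the scene. Friction and masses are not known exactly. Their poses are not given: they have to be found in the camera images.
- case: Blue and grey flat transport case, fixed to the bench, 190 (x) x 220 (y) x 55 mm high, flat light grey lid panel. Origin: centre of its underside; z up. On the lid stand the ring and the buffer.
- lock_centre (a point): Point on the lid surface, 55 mm above the bench, centre about which the hook must turn, counter-clockwise from above. Axes as the case. Angles are counter-clockwise from the case's x axis: the ring stands at 254 degrees, 50 mm out; with the hook home its grip is at about 180, its tip at about 308 degrees (both +-11, depending on where the buffer's tip stands).
- ring: Steel ring standing upright out of the lid, fixed; wire 5 mm thick, hole 17 mm wide. Origin: centre of the hole, 5.5 mm above the lid; its top is 19 mm above the lid. y = axis of the hole, the way the tip must pass; x points away from the lock centre. The hole reaches below the lid surface: an 8 mm rod lying on the lid fits with 4 mm to spare at each side.
- buffer: Grey block on the lid, 16 x 26 x 18 mm, with a screw and sprung black rubber tip (15 mm wide) pointing to the case's +y, axis 9 mm above the lid, 69 mm to -x of the lock centre. Origin: centre of the block's front. The tip stands 23 to 47 mm before it: set anew each time and not measured, so feel for it. It yields along the case's -y, 4 N per mm, up to 12 mm, and springs back.
- hook_grip (a point): Grasp point of the loose hook (0.13 to 0.21 kg), 32 mm above its underside in the upright orange grip: 12 mm thick (x), 36 long (y), 50 tall. Hook axes: z up, x outwards from the arc's centre through the grip, y the way it is pushed. The steel cross-guard that meets the buffer is a plate 20 mm tall before the grip: front face at y = 23 mm, from x = -5 to +29 mm.
- hook_tip (a point): Centre of the rounded end of the hook's steel rod; axes as the hook. The rod is 8 mm thick, its axis 4 mm above the hook's underside, bent to an arc of radius 50 mm that starts under the grip and runs counter-clockwise through 128 degrees to this tip.
- hook_centre (a point): Centre of the hook's arc (in empty air), 50 mm to the hook's -x of the grip, at the height of the rod's axis; axes as the hook. With the hook in the lock it lies over the lock centre.
- tip_home (a point): Where the hook's tip comes to lie when the buffer's screw is at mid setting: 4 mm above the lid, at 308 degrees, 50 mm from the lock centre.
- weigh_bottle: Bystander: clear glass weighing bottle, 37 mm wide, 71 mm tall, loose; origin under its centre.
- crucible: Bystander: white lidded crucible, 45 mm wide, 43 mm tall, loose; origin under its centre.
- dropper: Bystander: green dropper bottle with red teat, 38 mm wide, 109 mm tall, loose; origin under its centre.
Not all that is in view belongs to the job. What is shaped like the part that bears hook_grip but purple is not meant.

How it is judged:
On the way, in this order (a step that is already met when the one before it is completed fails the run):
1. the hook's tip has come through the ring (y of hook_tip in the frame of ring between 0.008 and 0.035 m and x of hook_tip in the frame of ring between -0.022 and 0.012 m and z of hook_tip in the frame of ring below 0.006 m and horizontal distance between hook_centre and lock_centre below 0.014 m), for 0.05 s.
2. the hook, through the ring, presses the buffer with 6 to 14 N for half a second (contact force between hook and buffer between 6 and 14 N and horizontal distance between hook_tip and tip_home below 0.019 m and horizontal distance between hook_centre and lock_centre below 0.01 m), for 0.5 s.
At the end, for the whole second after the job is handed in: The hook lies flat (within 0.1 rad) and still on the lid, released, through the ring: its arc's centre within 10 mm of the lock centre and its tip within 19 mm of the tip's home point (horizontal distance between hook_tip and tip_home below 0.019 m and horizontal distance between hook_centre and lock_centre below 0.01 m and z of hook_centre in the frame of lock_centre below 0.008 m and angle between hook_grip's own z axis and vertical below 0.1 rad and linear speed of hook below 0.01 m/s and contact force between hook and the fingers below 0.1 N); the robot touches nothing.
It fails at once if the hook is forced against the ring with more than 18 N (contact force between hook and ring above 18 N).
It fails at once if the buffer is pressed with more than 20 N (contact force between anything else and buffer above 20 N).
It fails at once if a bystander is moved by more than 20 mm (distance of any of weigh_bottle, crucible, dropper from where it was at the start of the episode above 0.02 m).
It also fails if it takes over 72 s, if anything falls off the work surface, if the arm or the gripper's body presses on something with over 40 N, if the wrist force passes 120 N, or if a joint passes its speed limit or range.

## Working session

There is one attempt and no reset: what is moved stays moved. The work goes in short steps, Python scripts to look and compute and a shell command to move; the robot and the scene stay as the last step left them, time stands still between calls to the robot, and variables do not carry over. Pictures are saved under pics/ and viewed, and the job is handed in when it is done.

```bash
mkdir -p pics; ls; python3 - <<'E'
from bench import *
import cv2
for n in("side","top"):
    cv2.imwrite(f"pics/{n}0.png",capture(n)); m=camera_model(n); print(n,m)
print(sense())
E
```

```text
pics
side {'vfov': 48.88631793027654, 'cx': 276.3485230828832, 'cy': 208.55775203753566, 'extrinsics': array([[ 0.98057884,  0.12885655, -0.14785506,  0.5011496 ],
       [-0.1952664 ,  0.57095364, -0.79742271, -0.7214807 ],
       [-0.01833475,  0.81080697,  0.58502641,  0.60468048],
       [ 0.        ,  0.        ,  0.        ,  1.        ]])}
top {'vfov': 57.993715035964286, 'cx': 275.84191001091204, 'cy': 210.93244186894523, 'extrinsics': array([[-0.01921465,  0.98102766, -0.19291326,  0.4746419 ],
       [-0.99935792, -0.02468108, -0.02597281,  0.00548629],
       [-0.03024135,  0.19229034,  0.980872  ,  0.89347961],
       [ 0.        ,  0.        ,  0.        ,  1.        ]])}
{'time': 0.1, 'joint_positions': array([ 9.99907373e-01,  2.45671335e-01,  1.55889620e+00, -1.13511830e-06,
        1.33869302e+00, -1.74075257e-01]), 'qd': array([ 0.00159534, -0.00027064, -0.00384449,  0.00084941, -0.00076043,
       -0.00021486]), 'joint_torque': array([ 6.22335192e-04, -4.16912413e+01, -3.15526378e+01,  6.87098200e-02,
        3.09565268e-02, -7.75438866e-05]), 'eef_pos': array([0.25091221, 0.59906426, 0.22149996]), 'orientation': array([ 3.35154708e-04,  8.32610469e-01,  5.53858386e-01, -7.63638156e-04]), 'wrist_force': array([-0.15650729,  0.33293703, -0.17460551]), 'moment': array([ 0.02283377, -0.00651437,  0.01504525]), 'finger_gap': 0.9999940685877899}
```

View pics/side0.png

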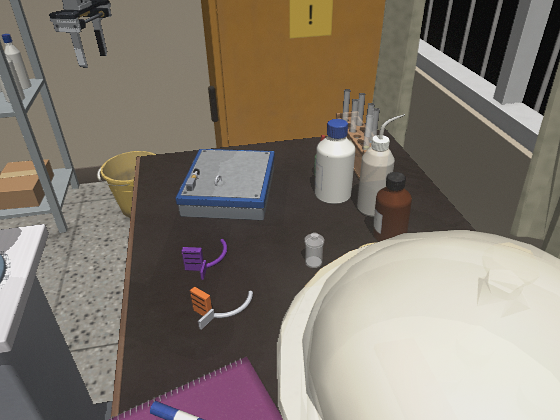

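View pics/top0.png

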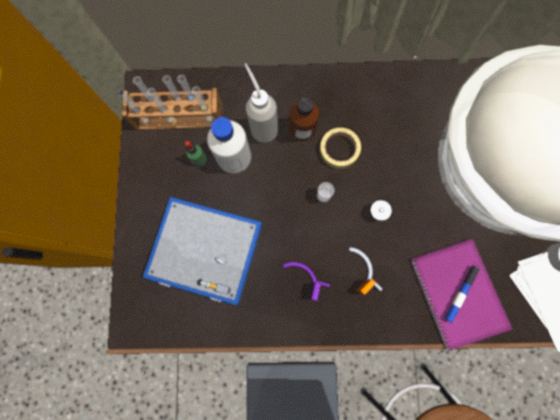

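```bash
cat > h.py <<'E'
from bench import *
import numpy as np, cv2
def K(n):
    m=camera_model(n); f=210/np.tan(np.radians(m['vfov']/2)); return f,m['cx'],m['cy'],m['extrinsics']
def ray(n,u,v):
    f,cx,cy,E=K(n); d=E[:3,:3]@np.array([(u-cx)/f,-(v-cy)/f,-1]); return E[:3,3],d
def onz(n,u,v,z):
    o,d=ray(n,u,v); return o+d*(z-o[2])/d[2]
def proj(n,p):
    f,cx,cy,E=K(n); q=E[:3,:3].T@(np.asarray(p)-E[:3,3]); return np.array([cx+f*q[0]/-q[2],cy-f*q[1]/-q[2]])
def tri(a,b):
    (o1,d1),(o2,d2)=ray('top',*a),ray('side',*b)
    A=np.stack([d1,-d2],1); s=np.linalg.lstsq(A,o2-o1,rcond=None)[0]
    p,q=o1+d1*s[0],o2+d2*s[1]; return (p+q)/2,np.linalg.norm(p-q)
def crop(img,x,y,w,h,k,fn):
    cv2.imwrite(fn,cv2.resize(img[y:y+h,x:x+w],None,fx=k,fy=k,interpolation=cv2.INTER_CUBIC))
E
python3 - <<'E'
from h import *
s=cv2.imread('pics/side0.png');t=cv2.imread('pics/top0.png')
a=cv2.resize(t[190:310,140:265],None,fx=4.5,fy=4.5,interpolation=cv2.INTER_CUBIC);cv2.imwrite('pics/tcase.png',a)
crop(t,330,230,80,80,6,'pics/thook.png')
crop(s,170,140,120,90,6,'pics/scase.png')
crop(s,170,270,100,70,6,'pics/shook.png')
E
```

```text
(no output)
```

View pics/tcase.png

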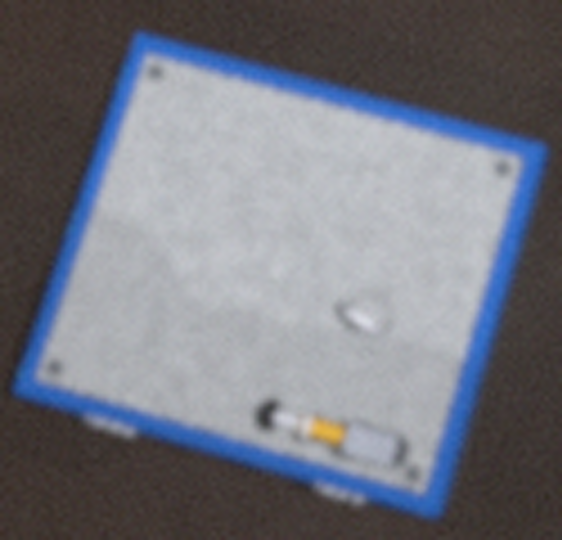

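View pics/thook.png

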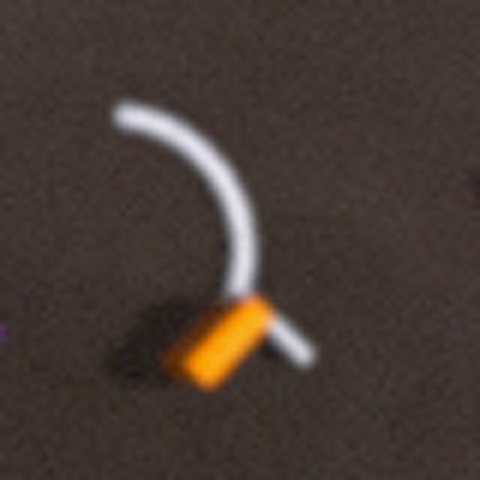

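View pics/scase.png

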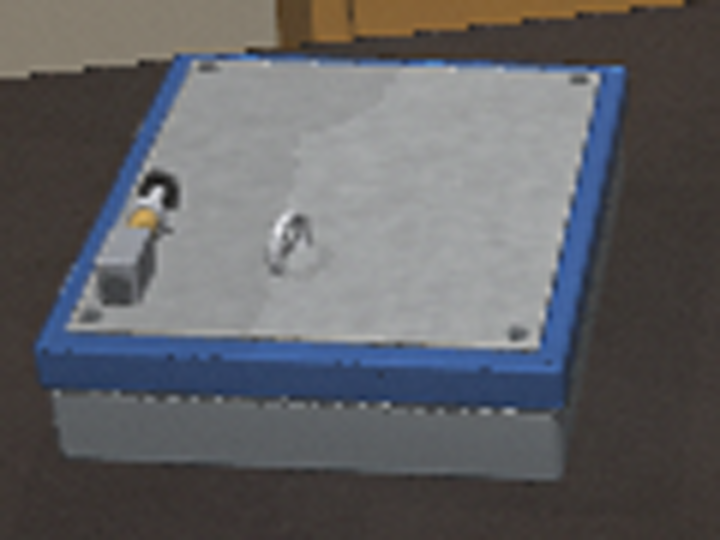

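View pics/shook.png

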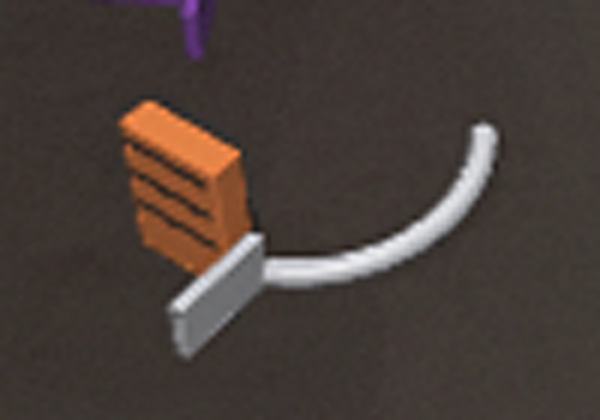

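```bash
python3 - <<'E'
from h import *
from scipy.optimize import least_squares
# manual points (crop -> px); crop pixel centre convention: p=(c+.5)/k-.5+off
T=lambda c,k,o:np.array([(c[0]+.5)/k-.5+o[0],(c[1]+.5)/k-.5+o[1]])
tc=[T(c,4.5,(140,190)) for c in[(140,33),(547,145),(438,518),(15,390)]]
sc=[T(c,6,(170,140)) for c in[(178,55),(627,68),(567,374),(38,348)]]
# case corners: top image: far-left(+x,+y), far-right(+x,-y), near-right(-x,-y), near-left(-x,+y)
loc=np.array([[.095,.11],[.095,-.11],[-.095,-.11],[-.095,.11]])
for n,P in(('top',tc),('side',sc)):
    for p in P: print(n,p.round(1),onz(n,*p,.055).round(4))
def W(q,l,z): 
    c,s=np.cos(q[2]),np.sin(q[2]); return np.array([q[0]+c*l[0]-s*l[1],q[1]+s*l[0]+c*l[1],z])
sl=[loc[3],loc[0],loc[1],loc[2]]  # guess for side order: far-left etc.
def r(q): return np.concatenate([proj('top',W(q,l,.055))-p for l,p in zip(loc,tc)]+[proj('side',W(q,l,.055))-p for l,p in zip(sl,sc)])
s=least_squares(r,[.45,.2,-.26]); print(s.x, s.fun.reshape(-1,2).round(2).tolist())
for o in (0,8):
  pass
E
```

```text
top [170.7 196.9] [0.6783 0.2681 0.055 ]
top [261.2 221.8] [0.6154 0.0611 0.055 ]
top [236.9 304.7] [0.4354 0.1156 0.055 ]
top [142.9 276.3] [0.5001 0.3236 0.055 ]
side [199.2 148.8] [0.5022 0.3201 0.055 ]
side [274.1 150.9] [0.6819 0.2666 0.055 ]
side [264.1 201.9] [0.6198 0.0565 0.055 ]
side [175.9 197.6] [0.4403 0.1136 0.055 ]
[ 0.55937328  0.19164243 -0.29478053] [[-0.47, -1.66], [1.03, -1.29], [0.75, -0.53], [-0.37, -0.14], [-0.82, -0.74], [-0.1, -0.53], [-0.9, -0.53], [-1.79, 0.11]]
```

```bash
cat >> h.py <<'E'
from scipy.optimize import least_squares
def W(q,l,z):
    c,s=np.cos(q[2]),np.sin(q[2]); return np.array([q[0]+c*l[0]-s*l[1],q[1]+s*l[0]+c*l[1],z])
T=lambda c,k,o:np.array([(c[0]+.5)/k-.5+o[0],(c[1]+.5)/k-.5+o[1]])
tipl=np.array([-.05+.05*np.cos(np.radians(128)),.05*np.sin(np.radians(128))])
G=[(-.006,-.018),(.006,-.018),(.006,.018),(-.006,.018)]
E
python3 - <<'E'
from h import *
def fit(n,obs,q0,z0=0):
    def r(q): return np.concatenate([proj(n,W(q,l,z+z0))-p for l,z,p in obs])
    s=least_squares(r,q0); print(n,s.x.round(4),np.degrees(s.x[2]).round(1),s.fun.reshape(-1,2).round(1).tolist()); return s.x
o=(330,230);t=lambda c:T(c,6,o)
o2=(170,270);u=lambda c:T(c,6,o2)
# grip in top: near corners
top=[(tipl,.004,t((122,114))),((0,0),.05,t((231,345))),((.029,.022),.02,t((313,355)))]
side=[(tipl,.004,u((484,135))),(G[0],.05,u((150,100))),(G[1],.05,u((122,121))),(G[2],.05,u((212,176))),(G[3],.05,u((243,152))),((.029,.023),.02,u((170,310))),((-.005,.023),.02,u((262,236)))]
for q0 in([.42,-.2,-2.3],):
  a=fit('top',top,q0);b=fit('side',side,q0)
# overlays
for n,q in(('top',a),('side',b)):
  im=cv2.imread(f'pics/{n}0.png');im=cv2.resize(im,None,fx=6,fy=6,interpolation=cv2.INTER_CUBIC)
  pts=[W(q,(-.05+.05*np.cos(x),.05*np.sin(x)),.004) for x in np.radians(np.arange(0,129,4))]+[W(q,g,.05) for g in G]
  for p in pts:
    c=(proj(n,p)+.5)*6-.5; cv2.circle(im,tuple(int(v) for v in c.round()),2,(0,255,0),-1)
  x,y=(o if n=='top' else o2); cv2.imwrite(f'pics/ov_{n}.png',im[y*6:y*6+450,x*6:x*6+550])
E
```

```text
top [ 0.4686 -0.1691 -2.3861] -136.7 [[0.1, 0.6], [0.0, -0.6], [-0.1, 0.1]]
side [ 0.4716 -0.1681 -2.411 ] -138.1 [[0.2, 0.8], [-0.4, -0.9], [-0.9, -0.2], [-0.2, 0.1], [-0.2, -0.3], [1.2, 0.5], [0.2, -0.0]]
```

```bash
python3 - <<'E'
from h import *
s=cv2.imread('pics/side0.png');t=cv2.imread('pics/top0.png')
a=cv2.resize(t[240:310,190:245],None,fx=9,fy=9,interpolation=cv2.INTER_CUBIC)
b=cv2.resize(s[160:200,175:235],None,fx=12,fy=12,interpolation=cv2.INTER_CUBIC)
cv2.imwrite('pics/tr.png',a[:600]);cv2.imwrite('pics/sr.png',b)
E
```

```text
(no output)
```

View pics/tr.png

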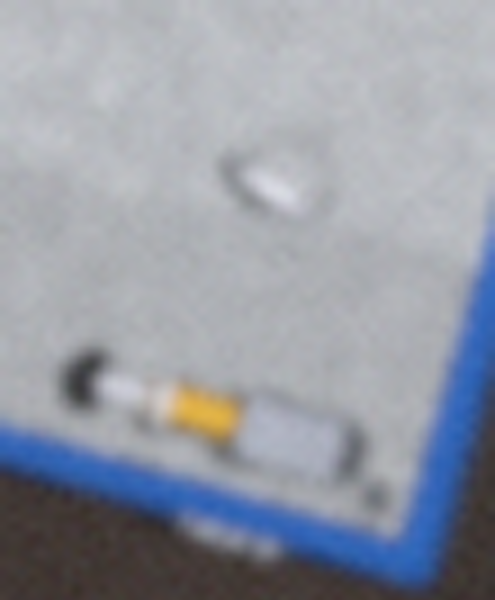

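View pics/sr.png

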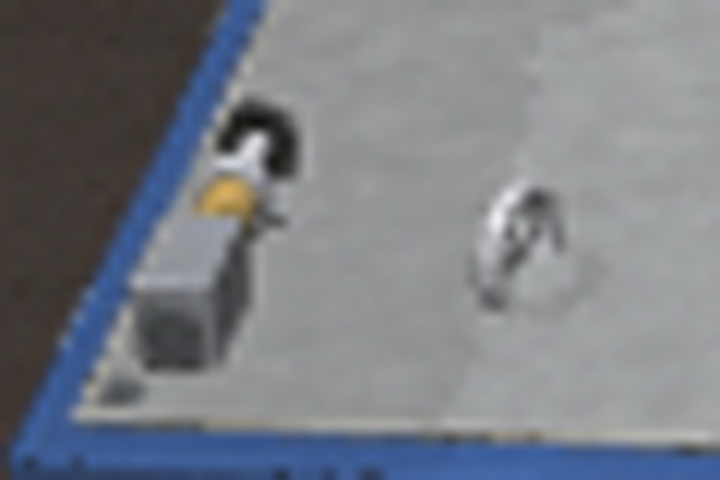

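View pics/ov_side.png

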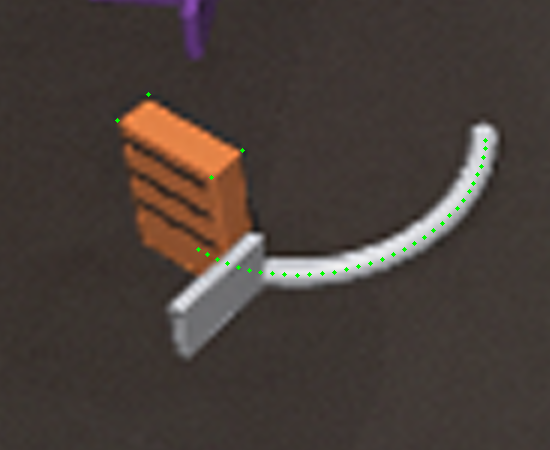

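View pics/ov_top.png

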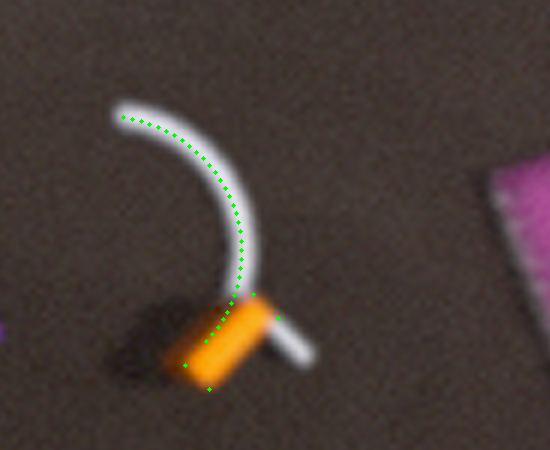

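```bash
cat > ring.py <<'E'
from h import *
yaw=-0.2948
def ov(q,Rt,ext=''):
    # q ring centre; Rt ring x heading world
    out=[]
    for n,o,k,sz in(('top',(190,240),9,(55,66)),('side',(175,160),12,(60,40))):
        im=cv2.imread(f'pics/{n}0.png')[o[1]:o[1]+sz[1],o[0]:o[0]+sz[0]]
        im=cv2.resize(im,None,fx=k,fy=k,interpolation=cv2.INTER_CUBIC)
        qq=q[n]
        for a in np.radians(np.arange(-30,211,4)):
            for R in(.0085,.0135):
                p=np.array([qq[0]+R*np.cos(a)*np.cos(Rt),qq[1]+R*np.cos(a)*np.sin(Rt),.0605+R*np.sin(a)])
                c=(proj(n,p)-o+.5)*k-.5; cv2.circle(im,tuple(int(v) for v in c.round()),1,(0,255,0) if R<.01 else(0,0,255),-1)
        # lock centre, buffer axis line
        L=W((*qq,yaw),(-.05*np.cos(np.radians(254)),-.05*np.sin(np.radians(254))),.055)
        print(n,'L',L.round(4),'L in case')
        for y in np.arange(-.06,.04,.005):
            p=W((L[0],L[1],yaw),(-.069,y),.064); c=(proj(n,p)-o+.5)*k-.5; cv2.circle(im,tuple(int(v) for v in c.round()),1,(255,0,255),-1)
        cv2.imwrite(f'pics/ring_{n}{ext}.png',im)
E
python3 - <<'E'
from ring import *
m=onz('side',*T((526,278),12,(175,160)),.055); top=onz('side',*T((528,183),12,(175,160)),.074)
b=onz('top',*T((268,188),9,(190,240)),.0715)
print(m,top,b)
ov({'top':b[:2],'side':(m+top)[:2]/2},np.radians(254)+yaw)
E
```

```text
[0.53390591 0.15196245 0.055     ] [0.53620953 0.15398747 0.074     ] [0.53011259 0.15177899 0.0715    ]
top L [0.5573 0.1938 0.055 ] L in case
side L [0.5622 0.195  0.055 ] L in case
```

View pics/ring_top.png

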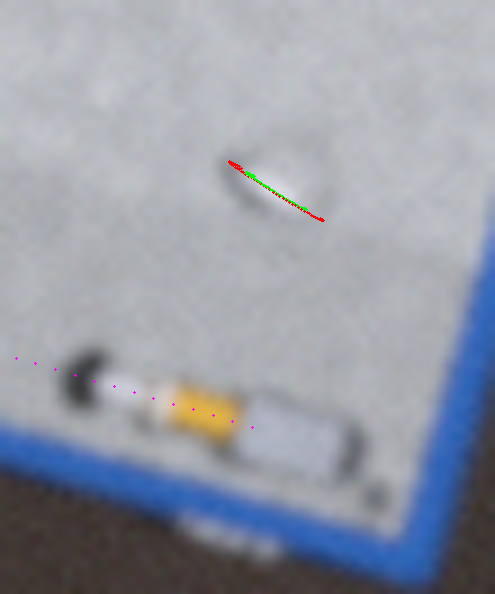

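View pics/ring_side.png

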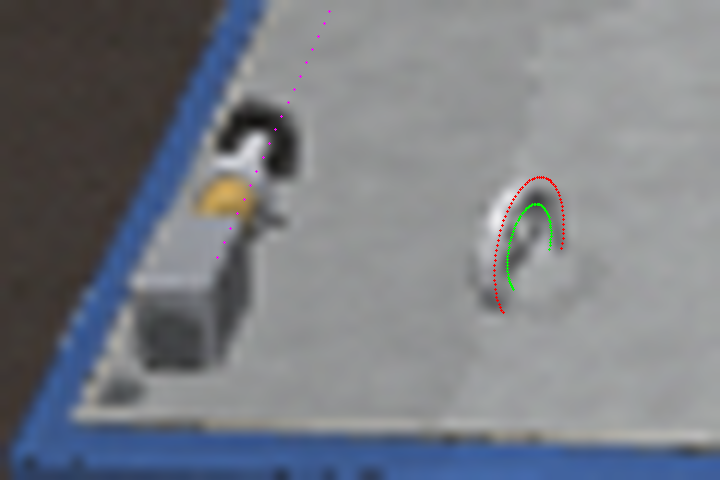

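```bash
cat >> h.py <<'E'
def st():
    s=sense(); w,x,y,z=s['orientation']; al=np.degrees(2*np.arctan2(y,x)); al=(al+180)%360-180
    print('t%.2f'%s['time'],'p',s['eef_pos'].round(4),'al %.2f'%al,'F',s['wrist_force'].round(1),'M',s['moment'].round(2),'gap %.1f'%(94*s['finger_gap']),'q',s['orientation'].round(4)); return s,al
def to(x,y,z=None,a=None):
    "print needed shift in tool axes (mm) and turn (deg)"
    s,al=st(); r=np.radians(al); d=np.array([x,y])-s['eef_pos'][:2]
    print('tool mm x %.1f y %.1f'%(1e3*(d@[np.cos(r),np.sin(r)]),1e3*(d@[np.sin(r),-np.cos(r)])), '' if z is None else 'z %.1f'%(1e3*(s['eef_pos'][2]-z)), '' if a is None else 'turn %.1f'%(((al-a)+180)%360-180))
E
M='[94,[-31,25,0],0]'; python3 -m creep '[[94,[-31,25,0],0],[94,[-31,25,0],0],[94,[-31,25,0],0],[94,[-31,25,0],0],[94,[-31,25,0],0],[94,[-31,25,0],0],[94,[-31,25,0],0],[94,[-31,25,0],0],[94,[-31,25,0],0],[94,[-31,25,0],0]]'; python3 -c "
from h import *
to(.470,-.1686,.1,42.5)"
```

```text
time: 0.93
eef_pos: [0.361, 0.2053, 0.2153]
orientation: [0.001, 0.829, 0.56, -0.005]
wrist_force: [0.3, 1.3, 0.2]
finger_gap: 0.997
t0.93 p [0.361  0.2053 0.2153] al 68.11 F [0.3 1.3 0.2] M [ 0.04 -0.03 -0.  ] gap 93.7 q [ 7.000e-04  8.285e-01  5.600e-01 -4.700e-03]
tool mm x -306.3 y 240.6 z 115.3 turn 25.6
```

```bash
python3 -m creep '[[94,[-32,25,2],0],[94,[-32,25,2],0],[94,[-32,25,2],0],[94,[-32,25,2],0],[94,[-32,25,2],0],[94,[-32,25,2],0],[94,[-32,25,2],0],[94,[-32,25,2],0],[94,[-30,23,2],0],[94,[-16,12,0],0]]'; python3 -m creep '[[94,[0,0,10],7],[94,[0,0,10],7],[94,[0,0,10],7],[94,[0,0,10],4],[94,[0,0,5],0],[94,[0,0,0],0],[94,[0,0,0],0],[94,[0,0,0],0],[94,[0,0,0],0],[94,[0,0,0],0]]' ; python3 -c "
from h import *
to(.470,-.1686,.1,42.5)
for n in('side','top'): cv2.imwrite(f'pics/{n}1.png',capture(n))
"
```

```text
time: 1.77
eef_pos: [0.4634, -0.1779, 0.1973]
orientation: [0.002, 0.83, 0.558, -0.003]
wrist_force: [0.2, 0.8, -0.2]
finger_gap: 1.001
time: 2.6
eef_pos: [0.4629, -0.1846, 0.1496]
orientation: [0.002, 0.934, 0.358, -0.004]
wrist_force: [0.2, -0.1, -0.4]
finger_gap: 1.001
t2.60 p [ 0.4629 -0.1846  0.1496] al 42.01 F [ 0.2 -0.1 -0.4] M [-0.06  0.02  0.02] gap 94.0 q [ 0.0016  0.9335  0.3584 -0.0036]
tool mm x 16.0 y -7.1 z 49.6 turn -0.5
```

View pics/side1.png

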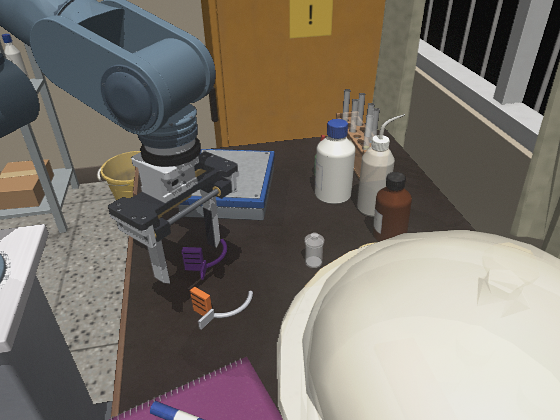

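View pics/top1.png

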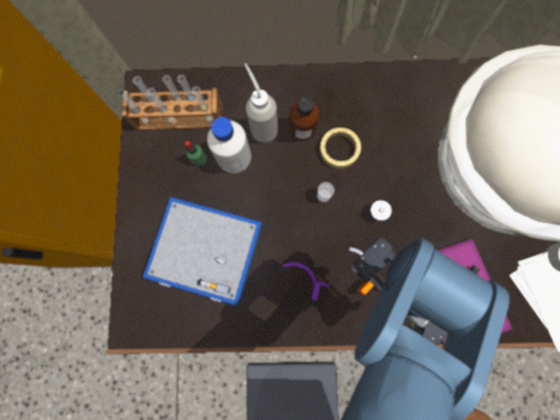

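```bash
python3 -m creep '[[45,[8,-4,12],0],[45,[8,-3,12],0],[45,[0,0,12],0],[45,[0,0,12],0],[45,[0,0,10],0],[45,[0,0,0],0],[45,[0,0,0],0],[45,[0,0,0],0],[45,[0,0,0],0],[45,[0,0,0],0]]'; python3 -c "
from h import *
to(.470,-.1686,.03,42.5)
for n in('side','top'): 
  im=capture(n);cv2.imwrite(f'pics/{n}2.png',im)
  if n=='side': crop(im,130,170,150,170,4,'pics/s2.png')
"
```

```text
time: 3.53
eef_pos: [0.4719, -0.1657, 0.0876]
orientation: [0.003, 0.933, 0.359, -0.002]
wrist_force: [-0.3, -0.8, -0.0]
finger_gap: 0.474
t3.53 p [ 0.4719 -0.1657  0.0876] al 42.07 F [-0.3 -0.8 -0. ] M [-0.03  0.   -0.07] gap 44.6 q [ 0.0027  0.9333  0.359  -0.0023]
tool mm x -3.4 y 0.9 z 57.6 turn -0.4
```

View pics/s2.png

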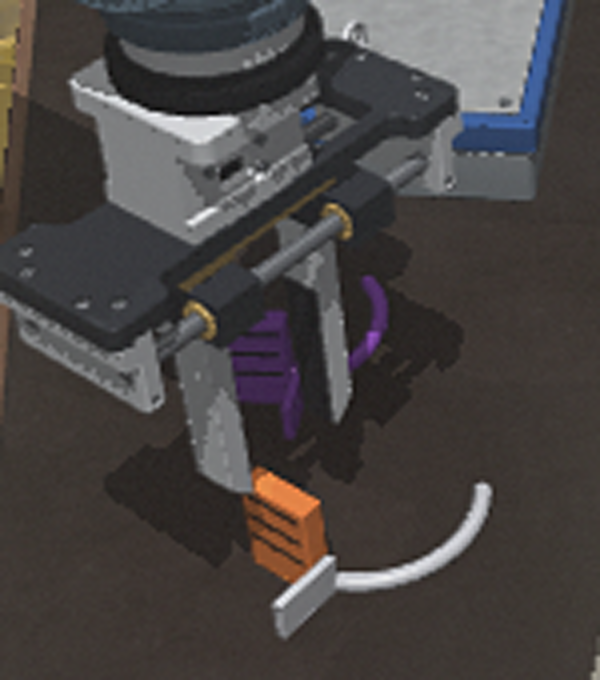

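```bash
python3 -c "
from h import *
for s in(1,-1):
  r=np.radians(42);p=np.array([.4719,-.1657,.0706])+s*.0287*np.array([np.cos(r),np.sin(r),0]); print(((proj('side',p)-[130,170]+.5)*4-.5).round(1))"
```

```text
[322.2 409.7]
[222.3 491.6]
```

```bash
python3 -m creep '[[45,[-3,1,12],0],[45,[0,0,12],0],[45,[0,0,12],0],[45,[0,0,12],0],[45,[0,0,5],0],[45,[0,0,2],0],[45,[0,0,0],0],[45,[0,0,0],0],[45,[0,0,0],0],[45,[0,0,0],0]]'; python3 -c "
from h import *
to(.470,-.1686,.03,42.5)
im=capture('side');crop(im,130,170,150,170,4,'pics/s3.png')
"
```

```text
time: 4.47
eef_pos: [0.4713, -0.1716, 0.0303]
orientation: [0.005, 0.934, 0.358, -0.001]
wrist_force: [-0.1, -0.1, -0.1]
finger_gap: 0.478
t4.47 p [ 0.4713 -0.1716  0.0303] al 42.01 F [-0.1 -0.1 -0.1] M [ 0.01 -0.07  0.01] gap 44.9 q [ 5.200e-03  9.335e-01  3.585e-01 -6.000e-04]
tool mm x 1.1 y -3.1 z 0.3 turn -0.5
```

View pics/s3.png

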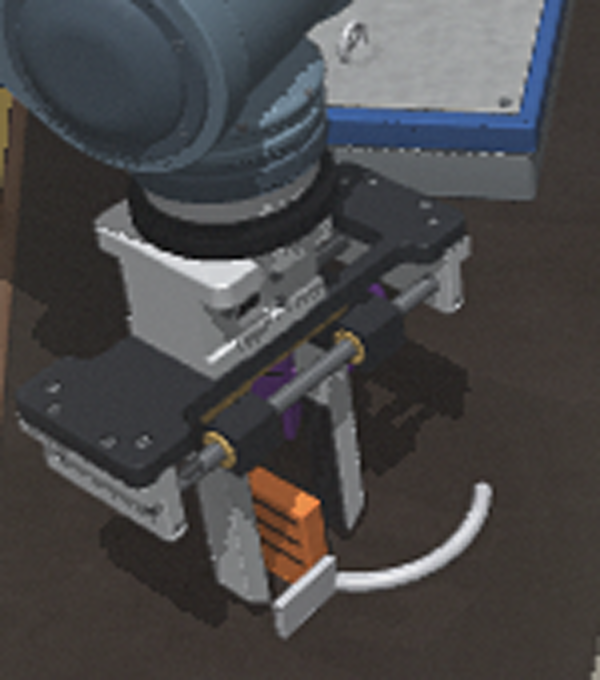

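```bash
python3 -m creep '[[45,[1,-3,0],0],[12,[0,0,0],0],[5,[0,0,0],0],[5,[0,0,0],0],[5,[0,0,0],0],[5,[0,0,0],0],[5,[0,0,0],0],[5,[0,0,0],0],[5,[0,0,0],0],[5,[0,0,0],0]]' 40; python3 -c "
from h import *
to(.470,-.1686,.03,42.5)
im=capture('side');crop(im,130,170,150,170,4,'pics/s4.png')
"
```

```text
time: 5.35
eef_pos: [0.471, -0.1688, 0.032]
orientation: [0.006, 0.933, 0.359, 0.0]
wrist_force: [-0.4, 0.7, -0.2]
finger_gap: 0.123
t5.35 p [ 0.471  -0.1688  0.032 ] al 42.03 F [-0.4  0.7 -0.2] M [ 0.02 -0.   -0.  ] gap 11.5 q [6.400e-03 9.335e-01 3.586e-01 5.000e-04]
tool mm x -0.6 y -0.8 z 2.0 turn -0.5
```

View pics/s4.png

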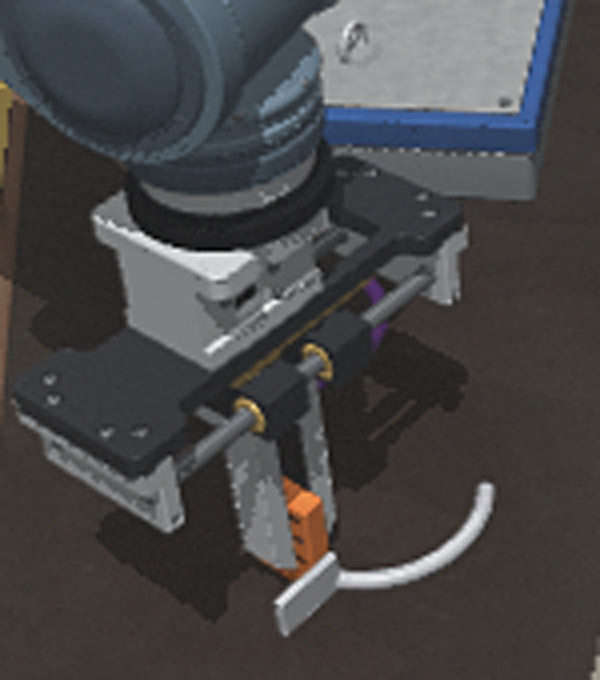

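```bash
python3 -m creep '[[5,[0,0,-10],0],[5,[0,0,-20],0],[5,[0,0,-20],0],[5,[0,0,-20],0],[5,[0,0,-20],0],[5,[0,0,-20],7],[5,[0,0,-20],7],[5,[0,0,-10],7],[5,[0,0,0],7],[5,[0,0,0],7]]'; python3 -c "
from h import *
to(.5648,.2435,.17,-97)
im=capture('side');crop(im,130,110,150,170,4,'pics/s5.png')
"
```

```text
time: 6.23
eef_pos: [0.4673, -0.1653, 0.181]
orientation: [0.004, 0.999, 0.053, -0.0]
wrist_force: [-0.4, -0.0, -1.6]
finger_gap: 0.124
t6.23 p [ 0.4673 -0.1653  0.181 ] al 6.09 F [-0.4 -0.  -1.6] M [0.02 0.04 0.02] gap 11.6 q [ 4.500e-03  9.986e-01  5.310e-02 -4.000e-04]
tool mm x 140.3 y -396.2 z 11.0 turn 103.1
```

View pics/s5.png

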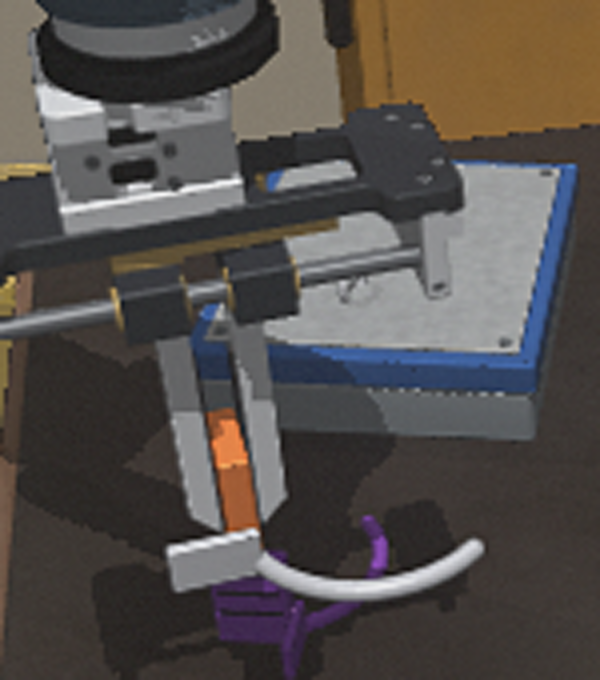

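```bash
python3 -m creep '[[5,[0,-39,0],0],[5,[0,-39,0],0],[5,[0,-39,0],0],[5,[0,-39,0],0],[5,[0,-39,0],0],[5,[0,-39,0],0],[5,[0,-39,0],0],[5,[0,-39,0],0],[5,[0,-39,0],0],[5,[0,-39,0],0]]';  python3 -m creep '[[5,[0,0,0],7],[5,[0,0,0],7],[5,[0,0,0],7],[5,[0,0,0],7],[5,[0,0,0],7],[5,[0,0,0],7],[5,[0,0,0],7],[5,[0,0,0],7],[5,[0,0,0],7],[5,[0,0,0],7]]';python3 -c "
from h import *
to(.5648,.2435,.17,-97)
"
```

```text
time: 7.12
eef_pos: [0.4216, 0.2315, 0.1797]
orientation: [0.006, 0.998, 0.056, 0.001]
wrist_force: [1.2, -0.6, -1.0]
finger_gap: 0.128
time: 7.95
eef_pos: [0.4141, 0.2405, 0.1791]
orientation: [0.006, 0.847, -0.531, 0.002]
wrist_force: [-0.4, 0.0, -1.8]
finger_gap: 0.123
t7.95 p [0.4141 0.2405 0.1791] al -64.14 F [-0.4  0.  -1.8] M [-0.02  0.06  0.06] gap 11.5 q [ 0.0061  0.8474 -0.5309  0.0016]
tool mm x 63.0 y -136.9 z 9.1 turn 32.9
```

```bash
python3 -m creep '[[5,[0,0,0],6.5],[5,[0,0,0],6.5],[5,[0,0,0],6.5],[5,[0,0,0],6.5],[5,[0,0,0],6.5],[5,[-4,-28,0],0],[5,[-4,-28,0],0],[5,[-4,-28,0],0],[5,[-4,-28,0],0],[5,[-4,-28,0],0]]';  python3 -m creep '[[5,[0,0,10],0],[5,[0,0,10],0],[5,[0,0,10],0],[5,[0,0,5],0],[5,[0,0,0],0],[5,[0,0,0],0],[5,[0,0,0],0],[5,[0,0,0],0],[5,[0,0,0],0],[5,[0,0,0],0]]';python3 -c "
from h import *
to(.5648,.2435,.10,-97)
for n in('side','top'): cv2.imwrite(f'pics/{n}6.png',capture(n))
"
```

```text
time: 8.78
eef_pos: [0.5519, 0.2421, 0.1761]
orientation: [-0.009, -0.664, 0.748, -0.001]
wrist_force: [0.3, 0.5, -0.9]
finger_gap: 0.127
time: 9.62
eef_pos: [0.5503, 0.2411, 0.1376]
orientation: [-0.011, -0.667, 0.745, -0.0]
wrist_force: [0.4, 0.5, -1.1]
finger_gap: 0.126
t9.62 p [0.5503 0.2411 0.1376] al -96.27 F [ 0.4  0.5 -1.1] M [0.01 0.11 0.02] gap 11.8 q [-1.080e-02 -6.673e-01  7.447e-01 -4.000e-04]
tool mm x -4.0 y -14.2 z 37.6 turn 0.7
```

View pics/side6.png

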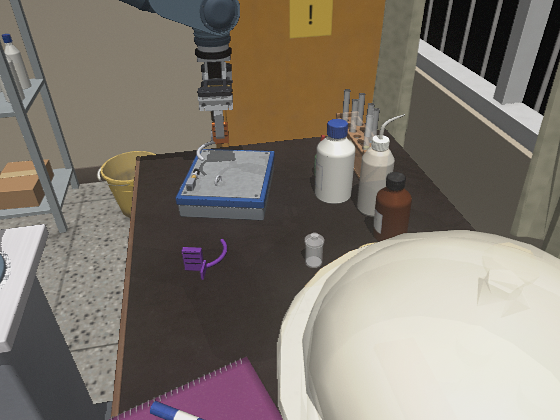

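View pics/top6.png

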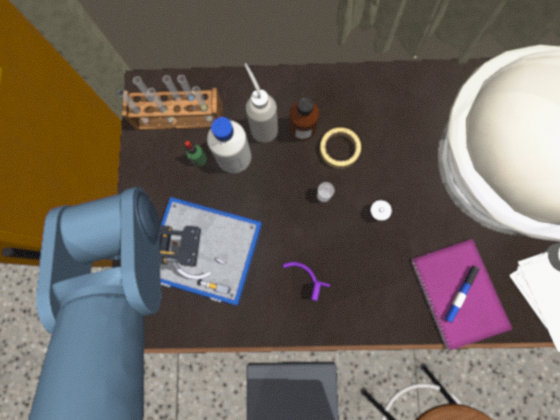

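```bash
cat >> h.py <<'E'
from scipy.spatial.transform import Rotation as Ro
def hookT(s,dy=-.0008,dz=0.0):
    w,x,y,z=s['orientation']; R=Ro.from_quat([x,y,z,w]).as_matrix()
    H=np.stack([-R[:,0],R[:,1],-R[:,2]],1); o=s['eef_pos']+R[:,1]*dy+R[:,2]*dz
    return H,o
def hp(H,o,p): return o+H@np.asarray(p)
def hookov(n,im,s,box,k,fn,dy=-.0008,L=None,Lyaw=np.radians(-17),ring=True):
    H,o=hookT(s,dy); x,y,w,h=box
    im=cv2.resize(im[y:y+h,x:x+w],None,fx=k,fy=k,interpolation=cv2.INTER_CUBIC)
    def dot(p,c):
        q=(proj(n,p)-[x,y]+.5)*k-.5; cv2.circle(im,tuple(int(v) for v in q.round()),1,c,-1)
    for a in np.radians(np.arange(0,129,4)): dot(hp(H,o,[-.05+.05*np.cos(a),.05*np.sin(a),-.028]),(0,255,0))
    for g in [(-.005,.023,-.012),(.029,.023,-.012),(.029,.023,-.032)]: dot(hp(H,o,g),(0,0,255))
    if L is not None:
        a=np.radians(254)+Lyaw; c=L+.05*np.array([np.cos(a),np.sin(a)])
        for b in np.radians(np.arange(-30,211,6)):
            for Rr in(.0085,.0135): dot([c[0]+Rr*np.cos(b)*np.cos(a),c[1]+Rr*np.cos(b)*np.sin(a),.0605+Rr*np.sin(b)],(0,0,255))
        dot([L[0],L[1],.055],(255,0,0))
    cv2.imwrite(fn,im)
    tip=hp(H,o,[*tipl,-.028]); c=hp(H,o,[-.05,0,-.028])
    print('tip',tip.round(4),'centre',c.round(4),'rel L',None if L is None else (c[:2]-L).round(4))
L0=np.array([.5587,.1939])
E
python3 -c "
from h import *
s=sense()
hookov('top',cv2.imread('pics/top6.png'),s,(140,200,125,110),6,'pics/ot6.png',L=L0)
hookov('side',cv2.imread('pics/side6.png'),s,(170,100,110,110),5,'pics/os6.png',L=L0)
"
```

```text
tip [0.5028 0.1646 0.1114] centre [0.5453 0.1909 0.1104] rel L [-0.0134 -0.003 ]
tip [0.5028 0.1646 0.1114] centre [0.5453 0.1909 0.1104] rel L [-0.0134 -0.003 ]
```

View pics/ot6.png

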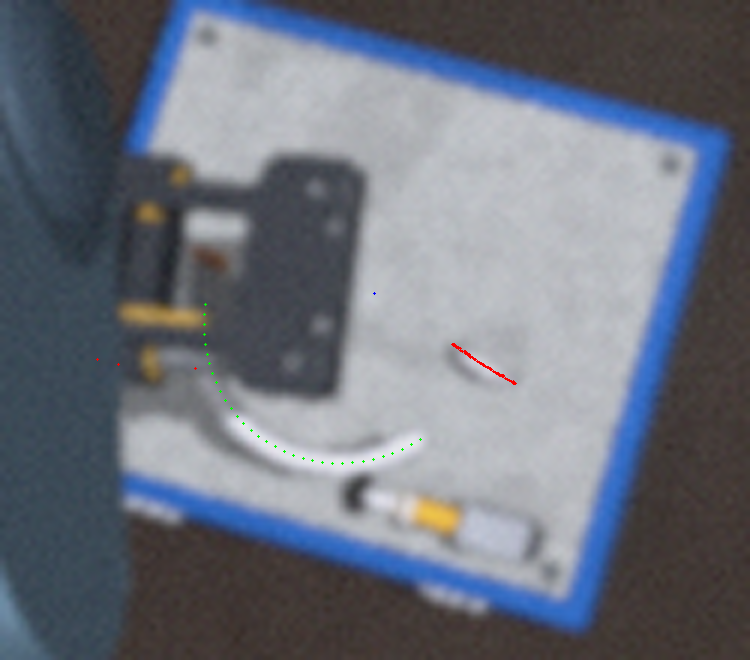

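View pics/os6.png

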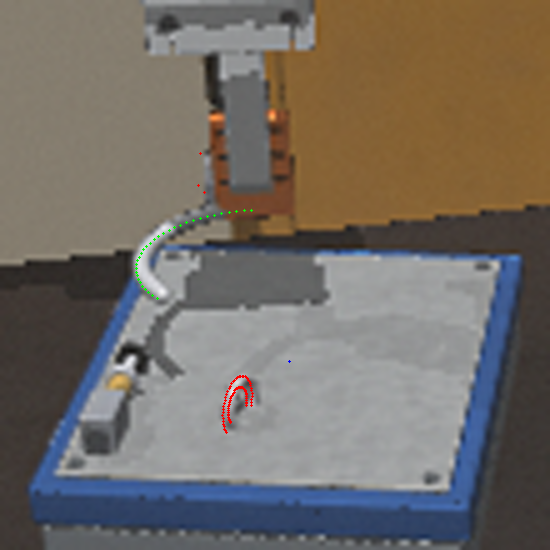

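```bash
python3 -m creep '[[5,[-2,-6,0],0],[5,[-2,-6,0],0],[5,[0,0,10],0],[5,[0,0,10],0],[5,[0,0,10],0],[5,[0,0,8],0],[5,[0,0,4],0],[5,[0,0,0],0],[5,[0,0,0],0],[5,[0,0,0],0]]';python3 -c "
from h import *
s,_=st()
for n,b,k in(('top',(140,200,125,110),6),('side',(170,100,110,110),5)):
  im=capture(n);cv2.imwrite(f'pics/{n}7.png',im); hookov(n,im,s,b,k,f'pics/o{n}7.png',L=np.array([.5575,.194]))
"
```

```text
time: 10.55
eef_pos: [0.5626, 0.2429, 0.0887]
orientation: [-0.012, -0.667, 0.745, 0.0]
wrist_force: [-0.3, 0.6, -2.2]
finger_gap: 0.125
t10.55 p [0.5626 0.2429 0.0887] al -96.29 F [-0.3  0.6 -2.2] M [0.04 0.11 0.04] gap 11.8 q [-1.230e-02 -6.672e-01  7.448e-01  4.000e-04]
tip [0.5148 0.1664 0.0628] centre [0.5574 0.1927 0.0616] rel L [-0.0001 -0.0013]
tip [0.5148 0.1664 0.0628] centre [0.5574 0.1927 0.0616] rel L [-0.0001 -0.0013]
```

View pics/otop7.png

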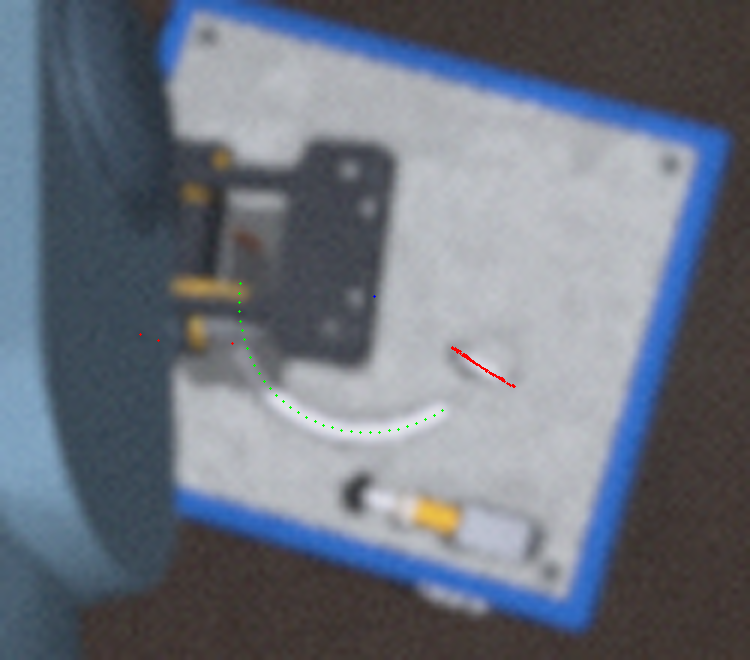

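View pics/oside7.png

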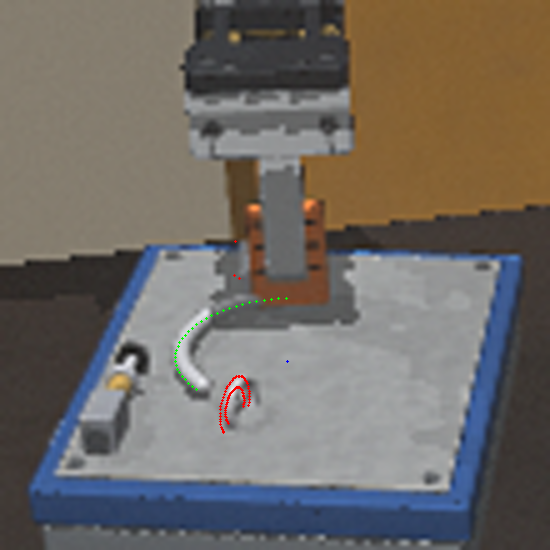

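```bash
python3 -c "
from h import *
s=sense()
for n,b,k in(('top',(178,252,50,24),15),('side',(198,155,36,36),16)):
  im=cv2.imread(f'pics/{n}7.png'); hookov(n,im,s,b,k,f'pics/z{n}7.png',L=np.array([.5575,.194]))
  x,y,w,h=b; a=cv2.imread(f'pics/z{n}7.png'); r=cv2.resize(im[y:y+h,x:x+w],None,fx=k,fy=k,interpolation=cv2.INTER_CUBIC)
  r=cv2.convertScaleAbs(r,alpha=1.5,beta=-100)
  o=np.vstack([r,a]) if n=='top' else np.hstack([r,a])
  cv2.imwrite(f'pics/z{n}7.png',cv2.resize(o,(750,720) if n=='top' else (800,400))[:600] if n!='top' else cv2.resize(o,(625,600)))
"
```

```text
tip [0.5152 0.1665 0.0633] centre [0.5577 0.1928 0.0621] rel L [ 0.0002 -0.0012]
tip [0.5152 0.1665 0.0633] centre [0.5577 0.1928 0.0621] rel L [ 0.0002 -0.0012]
```

View pics/ztop7.png

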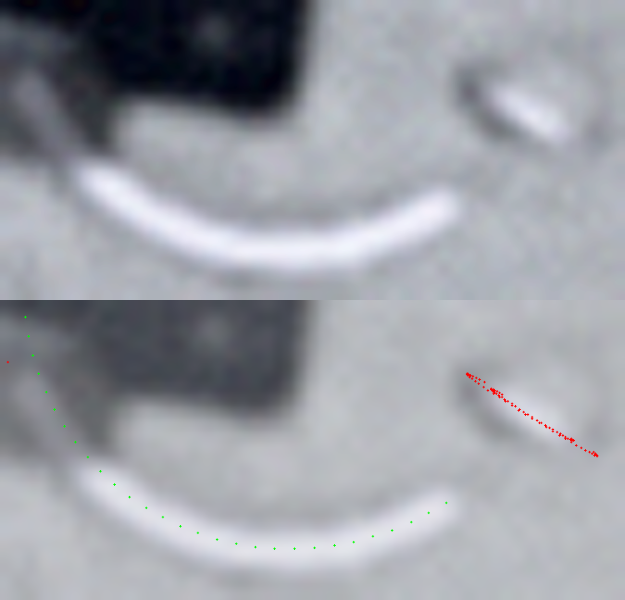

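View pics/zside7.png

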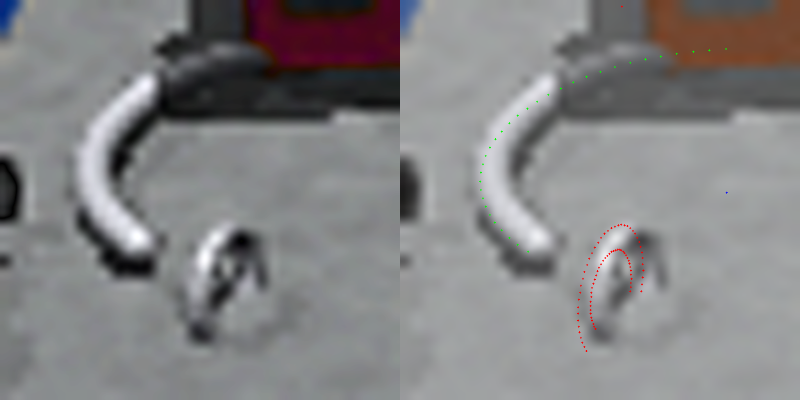

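```bash
python3 -c "
from h import *
L=np.array([.5575,.194]);r=np.radians(-17)
for c in((345,492),(350,512),(350,475)):
  p=onz('top',*T(c,6,(140,200)),.064);d=p[:2]-L; print(p.round(4),(1e3*np.array([d@[np.cos(r),np.sin(r)],d@[-np.sin(r),np.cos(r)]])).round(1))
H,o=hookT(sense()); print(H[:,2])
"
python3 -m creep '[[5,[-1,0,1],0],[5,[0,0,0.5],0],[5,[0,0,0],0],[5,[0,0,0],0],[5,[0,0,0],0],[5,[0,0,0],0],[5,[0,0,0],0],[5,[0,0,0],0],[5,[0,0,0],0],[5,[0,0,0],0]]';python3 -c "
from h import *
s,_=st();H,o=hookT(s);print('tip',hp(H,o,[*tipl,-.028]).round(4),'cen',hp(H,o,[-.05,0,-.028]).round(4))
"
```

```text
[0.4861 0.2011 0.064 ] [-70.3 -14.1]
[0.479  0.1991 0.064 ] [-76.6 -18. ]
[0.4921 0.1994 0.064 ] [-64.1 -13.9]
[0.01785668 0.01553952 0.99971979]
time: 11.48
eef_pos: [0.5644, 0.2445, 0.0899]
orientation: [-0.01, -0.667, 0.745, -0.001]
wrist_force: [0.3, -0.3, -2.0]
finger_gap: 0.125
t11.48 p [0.5644 0.2445 0.0899] al -96.28 F [ 0.3 -0.3 -2. ] M [ 0.06  0.1  -0.  ] gap 11.8 q [-0.0099 -0.6673  0.7448 -0.0009]
tip [0.5169 0.168  0.0637] cen [0.5594 0.1943 0.0627]
```

```bash
python3 -c "
from h import *
for i in range(6):
  s=sense(); print(s['time'],s['eef_pos'].round(4),s['orientation'].round(4),s['wrist_force'].round(1),s['qd'].round(3)); capture('top')
"
```

```text
11.4833 [0.5644 0.2445 0.0899] [-0.0099 -0.6673  0.7448 -0.0009] [ 0.3 -0.3 -2. ] [-0.    -0.001  0.     0.001  0.     0.   ]
11.5333 [0.5644 0.2445 0.09  ] [-0.0099 -0.6673  0.7447 -0.0009] [ 1.4 -0.4 -1.9] [-0.001  0.002  0.002  0.     0.    -0.001]
11.5833 [0.5644 0.2445 0.09  ] [-0.0099 -0.6673  0.7447 -0.0009] [-0.1 -1.  -0.9] [-0.003 -0.002 -0.001  0.001 -0.001 -0.001]
11.6333 [0.5644 0.2445 0.09  ] [-0.0099 -0.6673  0.7447 -0.0009] [-0.4  0.2 -1. ] [-0.    -0.001 -0.001 -0.     0.001 -0.002]
11.6833 [0.5644 0.2445 0.09  ] [-0.0099 -0.6673  0.7448 -0.0009] [-0.4  0.3 -0.7] [-0.     0.     0.002 -0.001  0.001 -0.001]
11.7333 [0.5644 0.2445 0.09  ] [-0.0099 -0.6673  0.7447 -0.0009] [ 0.   1.3 -2. ] [ 0.001 -0.001 -0.    -0.     0.001  0.   ]
```

```bash
python3 -m creep '[[5,[0,0,0.5],0],[5,[0,0,0.5],0],[5,[0,0,0.5],0],[5,[0,0,0.5],0],[5,[0,0,0.5],0],[5,[0,0,0.5],0],[5,[0,0,0.5],0],[5,[0,0,0.5],0],[5,[0,0,0.5],0],[5,[0,0,0.5],0]]';python3 -c "
from h import *
s,_=st();H,o=hookT(s);print('tip',hp(H,o,[*tipl,-.028]).round(4),'cen',hp(H,o,[-.05,0,-.028]).round(4))
"
```

```text
time: 12.62
eef_pos: [0.5646, 0.2446, 0.0872]
orientation: [-0.01, -0.668, 0.745, -0.001]
wrist_force: [-2.9, -1.5, 4.6]
finger_gap: 0.126
t12.62 p [0.5646 0.2446 0.0872] al -96.24 F [-2.9 -1.5  4.6] M [-0.08  0.79  0.05] gap 11.8 q [-1.020e-02 -6.675e-01  7.445e-01 -7.000e-04]
tip [0.5171 0.1681 0.061 ] cen [0.5596 0.1944 0.06  ]
```

```bash
python3 -m creep '[[5,[0,2,-0.5],-2],[5,[0,2,0],-2],[5,[0,2,0],-2],[5,[0,2,0],-2],[5,[0,2,0],-2],[5,[0,2,0],-2],[5,[0,2,0],-2],[5,[0,2,0],-2],[5,[0,2,0],-2],[5,[0,2,0],-2]]';cat >> h.py <<'E'
def rep(L=np.array([.5575,.194]),dy=-.0008):
    s,al=st();H,o=hookT(s,dy);t=hp(H,o,[*tipl,-.028]);c=hp(H,o,[-.05,0,-.028]);d=L-c[:2];r=np.radians(al)
    ht=np.degrees(np.arctan2(*(t[:2]-L)[::-1]))+17
    print('tip z',t[2].round(4),'tip ang %.1f rad %.1f'%(ht%360,1e3*np.linalg.norm(t[:2]-L)),'cen z',c[2].round(4),'cen-L mm',(-d*1e3).round(1),'| fix tool x %.1f y %.1f'%(1e3*d@[np.cos(r),np.sin(r)],1e3*d@[np.sin(r),-np.cos(r)]),'grip ang %.1f'%(al+197))
    return s
E
python3 -c "
from h import *
rep()"
```

```text
time: 13.45
eef_pos: [0.5491, 0.2455, 0.0873]
orientation: [0.003, 0.79, -0.613, 0.003]
wrist_force: [-3.3, 1.0, 2.4]
finger_gap: 0.125
t13.45 p [0.5491 0.2455 0.0873] al -75.59 F [-3.3  1.   2.4] M [ 0.21  0.86 -0.43] gap 11.7 q [ 0.0027  0.7902 -0.6128  0.0028]
tip z 0.0599 tip ang 252.0 rad 44.7 cen z 0.0596 cen-L mm [4.9 3. ] | fix tool x 1.7 y 5.5 grip ang 121.4
```

```bash
python3 -m creep '[[5,[0.2,0.7,0],0],[5,[0.2,0.7,0],0],[5,[0.2,0.7,0],0],[5,[0.2,0.7,0],0],[5,[0.2,0.7,0],0],[5,[0.2,0.7,0],0],[5,[0.2,0.7,0],0],[5,[0.2,0.7,0],0],[5,[0.2,0.7,0],0],[5,[0.2,0.7,0],0]]'
python3 -c "
from h import *
s=rep()
for n,b,k in(('top',(178,252,50,24),15),('side',(198,155,36,36),16)):
  im=capture(n);cv2.imwrite(f'pics/{n}8.png',im); hookov(n,im,s,b,k,f'pics/z{n}8.png',L=np.array([.5575,.194]))
  x,y,w,h=b; a=cv2.imread(f'pics/z{n}8.png'); r=cv2.resize(im[y:y+h,x:x+w],None,fx=k,fy=k,interpolation=cv2.INTER_CUBIC)
  r=cv2.convertScaleAbs(r,alpha=1.5,beta=-100)
  cv2.imwrite(f'pics/z{n}8.png',cv2.resize(np.vstack([r,a]),(625,600)) if n=='top' else cv2.resize(np.hstack([r,a]),(800,400)))
"
```

```text
time: 14.28
eef_pos: [0.5447, 0.2421, 0.0875]
orientation: [-0.0, 0.789, -0.614, 0.005]
wrist_force: [0.7, 0.7, 0.5]
finger_gap: 0.126
t14.28 p [0.5447 0.2421 0.0875] al -75.75 F [0.7 0.7 0.5] M [ 0.12  0.01 -0.02] gap 11.8 q [-3.000e-04  7.894e-01 -6.139e-01  5.000e-03]
tip z 0.0598 tip ang 250.0 rad 49.9 cen z 0.0598 cen-L mm [ 0.6 -0.3] | fix tool x -0.4 y 0.5 grip ang 121.3
tip [0.5275 0.1542 0.0598] centre [0.5581 0.1937 0.0598] rel L [ 0.0006 -0.0003]
tip [0.5275 0.1542 0.0598] centre [0.5581 0.1937 0.0598] rel L [ 0.0006 -0.0003]
```

View pics/ztop8.png

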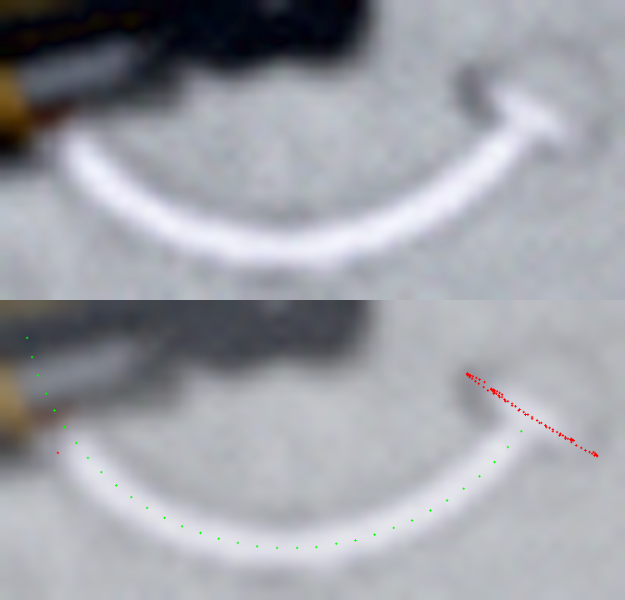

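View pics/zside8.png

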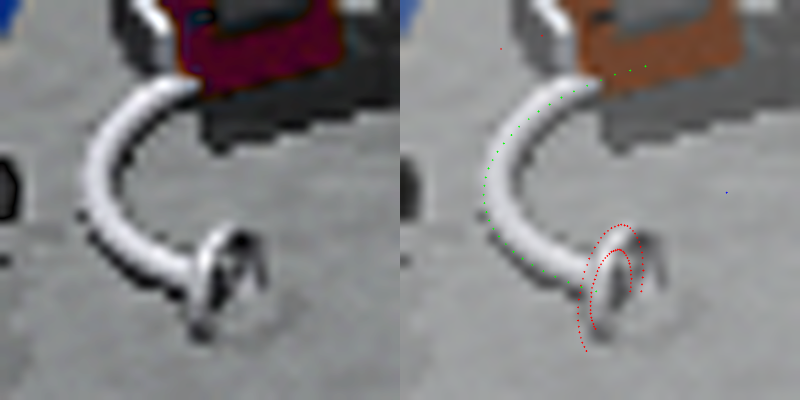

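```bash
python3 -m creep '[[5,[0.1,1.1,0.1],-1],[5,[0.1,1.1,0.1],-1],[5,[0.1,1.1,0.1],-1],[5,[0.1,1.1,0.1],-1],[5,[0.1,1.1,0.1],-1],[5,[0.1,1.1,0.1],-1],[5,[0.1,1.1,0.1],-1],[5,[0.1,1.1,0.1],-1],[5,[0.1,1.1,0.1],-1],[5,[0.1,1.1,0.1],-1]]'
cat > look.py <<'E'
from h import *
import sys
i=sys.argv[1]; s=rep()
for n,b,k in(('top',(178,252,50,24),15),('side',(198,155,36,36),16)):
  im=capture(n);cv2.imwrite(f'pics/{n}{i}.png',im); hookov(n,im,s,b,k,f'pics/z{n}{i}.png',L=np.array([.5575,.194]))
  x,y,w,h=b; a=cv2.imread(f'pics/z{n}{i}.png'); r=cv2.resize(im[y:y+h,x:x+w],None,fx=k,fy=k,interpolation=cv2.INTER_CUBIC)
  r=cv2.convertScaleAbs(r,alpha=1.5,beta=-100)
  cv2.imwrite(f'pics/z{n}{i}.png',cv2.resize(np.vstack([r,a]),(625,600)) if n=='top' else cv2.resize(np.hstack([r,a]),(800,400)))
E
python3 look.py 9
```

```text
time: 15.22
eef_pos: [0.5345, 0.238, 0.0875]
orientation: [-0.001, 0.845, -0.535, 0.005]
wrist_force: [0.0, 1.2, 2.0]
finger_gap: 0.122
t15.22 p [0.5345 0.238  0.0875] al -64.73 F [0.  1.2 2. ] M [ 0.2   0.09 -0.08] gap 11.5 q [-0.0011  0.8446 -0.5353  0.0054]
tip z 0.0598 tip ang 260.1 rad 51.2 cen z 0.0599 cen-L mm [-0.7 -1. ] | fix tool x -0.6 y -1.0 grip ang 132.3
tip [0.5344 0.1484 0.0598] centre [0.5568 0.193  0.0599] rel L [-0.0007 -0.001 ]
tip [0.5344 0.1484 0.0598] centre [0.5568 0.193  0.0599] rel L [-0.0007 -0.001 ]
```

View pics/zside9.png

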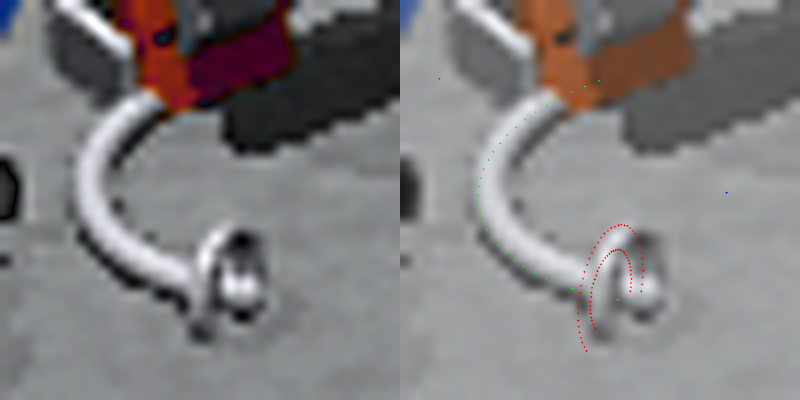

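View pics/ztop9.png

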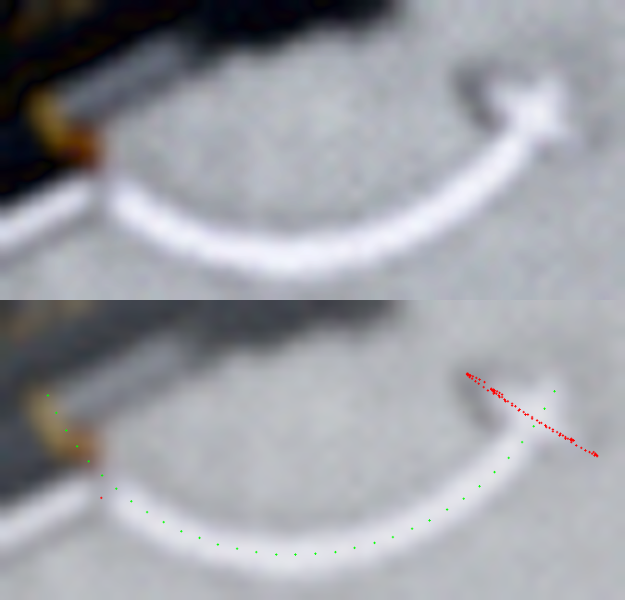

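```bash
python3 -m creep '[[5,[0,0.9,0.1],-1],[5,[0,0.9,0.1],-1],[5,[0,0.9,0.1],-1],[5,[0,1,0.1],-1],[5,[0,1,0.1],-1],[5,[0,1,0.1],-1],[5,[0,1,0.1],-1],[5,[0,1,0.1],-1],[5,[0,1,0.1],-1],[5,[0,1,0.1],-1]]'
python3 -c "
from h import *
rep()"
```

```text
time: 16.15
eef_pos: [0.5263, 0.2333, 0.0875]
orientation: [-0.002, 0.892, -0.452, 0.006]
wrist_force: [0.7, 2.3, 3.3]
finger_gap: 0.123
t16.15 p [0.5263 0.2333 0.0875] al -53.80 F [0.7 2.3 3.3] M [ 0.36  0.12 -0.02] gap 11.5 q [-0.0018  0.8918 -0.4524  0.0061]
tip z 0.0599 tip ang 270.7 rad 50.8 cen z 0.06 cen-L mm [-0.7 -0.6] | fix tool x -0.1 y -0.9 grip ang 143.2
```

```bash
python3 -m creep '[[5,[0,0.9,0],-1],[5,[0,0.9,0],-1],[5,[0,0.9,0],-1],[5,[0,1,0],-1],[5,[0,1,0],-1],[5,[0,1,0],-1],[5,[0,1,0],-1],[5,[0,1,0],-1],[5,[0,1,0],-1],[5,[0,1,0],-1]]'
python3 -c "
from h import *
rep()"
```

```text
time: 16.98
eef_pos: [0.5183, 0.2263, 0.0875]
orientation: [-0.001, 0.931, -0.364, 0.006]
wrist_force: [0.7, 1.6, 2.9]
finger_gap: 0.123
t16.98 p [0.5183 0.2263 0.0875] al -42.71 F [0.7 1.6 2.9] M [ 0.4   0.08 -0.05] gap 11.6 q [-0.0014  0.9313 -0.3641  0.0062]
tip z 0.06 tip ang 280.7 rad 51.2 cen z 0.06 cen-L mm [-1.5 -1.1] | fix tool x 0.4 y -1.8 grip ang 154.3
```

```bash
python3 -m creep '[[5,[0.1,0.6,0],-0.8],[5,[0.1,0.6,0],-0.8],[5,[0,0.6,0],-0.8],[5,[0,0.6,0],-0.8],[5,[0.1,0.6,0],-0.8],[5,[0,0.6,0],-0.8],[5,[0,0.6,0],-0.8],[5,[0.1,0.6,0],-0.8],[5,[0,0.6,0],-0.8],[5,[0,0.6,0],-0.8]]'
sed -i 's/178,252,50,24/178,260,50,40/; s/198,155,36,36/176,150,50,50/; s/(625,600)/(500,780)/' look.py; sed -i 's/np.vstack(\[r,a\]),(500,780)/np.hstack([r,a]),(800,320)/' look.py
python3 look.py 10
```

```text
time: 17.82
eef_pos: [0.5141, 0.221, 0.0874]
orientation: [-0.001, 0.957, -0.291, 0.006]
wrist_force: [-0.2, 1.2, 3.7]
finger_gap: 0.128
t17.82 p [0.5141 0.221  0.0874] al -33.81 F [-0.2  1.2  3.7] M [ 0.43  0.2  -0.06] gap 12.0 q [-0.001   0.9568 -0.2908  0.0058]
tip z 0.0601 tip ang 289.9 rad 50.1 cen z 0.06 cen-L mm [-1.1 -0.2] | fix tool x 0.8 y -0.8 grip ang 163.2
tip [0.5601 0.144  0.0601] centre [0.5564 0.1938 0.06  ] rel L [-0.0011 -0.0002]
tip [0.5601 0.144  0.0601] centre [0.5564 0.1938 0.06  ] rel L [-0.0011 -0.0002]
```

View pics/zside10.png

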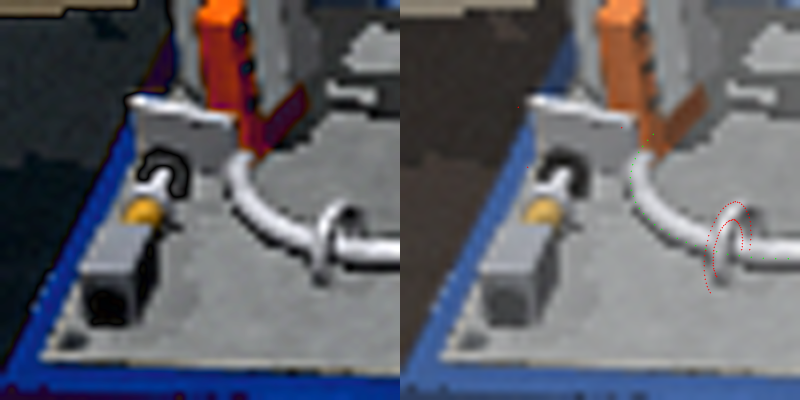

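View pics/ztop10.png

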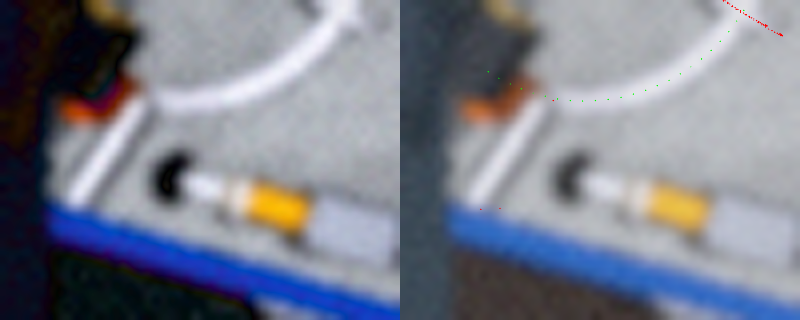

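```bash
cat >> h.py <<'E'
def force(k=6):
    a=[]
    for i in range(k): a.append(sense()['wrist_force']); capture('top')
    a=np.array(a);m=a.mean(0); print('Fmean',m.round(2),'sd',a.std(0).round(2),'case-frame Fx %.2f Fy %.2f'%(m[:2]@[.956,-.292],m[:2]@[.292,.956]))
E
python3 -m creep '[[5,[0.1,0.4,-0.1],-0.5],[5,[0.1,0.4,-0.1],-0.5],[5,[0.1,0.4,-0.1],-0.5],[5,[0.1,0.4,0],-0.5],[5,[0.1,0.4,0],-0.5],[5,[0,0.4,0],-0.5],[5,[0,0.4,0],-0.5],[5,[0.1,0.4,0],-0.5],[5,[0,0.4,0],-0.5],[5,[0,0.4,0],-0.5]]'
python3 -c "
from h import *
rep();force()"
```

```text
time: 18.75
eef_pos: [0.5118, 0.2168, 0.0874]
orientation: [-0.0, 0.97, -0.245, 0.005]
wrist_force: [0.5, 2.2, 3.4]
finger_gap: 0.125
t18.75 p [0.5118 0.2168 0.0874] al -28.35 F [0.5 2.2 3.4] M [ 0.36  0.13 -0.07] gap 11.7 q [-3.000e-04  9.695e-01 -2.448e-01  5.200e-03]
tip z 0.06 tip ang 295.4 rad 50.1 cen z 0.0599 cen-L mm [-1.  -0.2] | fix tool x 0.8 y -0.7 grip ang 168.7
Fmean [0.18 1.9  2.62] sd [0.36 0.52 0.46] case-frame Fx -0.38 Fy 1.87
```

```bash
python3 -m creep '[[5,[0,0.2,0],-0.2],[5,[0,0.2,0],-0.2],[5,[0,0.2,0],-0.2],[5,[0,0.2,0],-0.2],[5,[0,0.2,0],-0.2],[5,[0,0.2,0],-0.2],[5,[0,0.2,0],-0.2],[5,[0,0.2,0],-0.2],[5,[0,0.2,0],-0.2],[5,[0,0.2,0],-0.2]]'
python3 -c "
from h import *
rep();force()"
```

```text
time: 19.88
eef_pos: [0.5109, 0.2152, 0.0874]
orientation: [-0.001, 0.974, -0.227, 0.005]
wrist_force: [-0.2, 2.0, 3.0]
finger_gap: 0.124
t19.88 p [0.5109 0.2152 0.0874] al -26.21 F [-0.2  2.   3. ] M [ 0.39  0.18 -0.09] gap 11.7 q [-6.000e-04  9.739e-01 -2.267e-01  5.300e-03]
tip z 0.0601 tip ang 297.6 rad 50.0 cen z 0.0599 cen-L mm [-1.1 -0.2] | fix tool x 0.9 y -0.6 grip ang 170.8
Fmean [0.3  2.05 2.76] sd [0.3  0.35 0.34] case-frame Fx -0.32 Fy 2.05
```

Not yet touching; another small step.

```bash
python3 -m creep '[[5,[0,0.2,0],-0.2],[5,[0,0.2,0],-0.2],[5,[0,0.2,0],-0.2],[5,[0,0.2,0],-0.2],[5,[0,0.2,0],-0.2],[5,[0,0.2,0],-0.2],[5,[0,0.2,0],-0.2],[5,[0,0.2,0],-0.2],[5,[0,0.2,0],-0.2],[5,[0,0.2,0],-0.2]]'
python3 -c "
from h import *
force(4)"; python3 look.py 11
```

```text
time: 21.02
eef_pos: [0.51, 0.2137, 0.0874]
orientation: [-0.001, 0.978, -0.208, 0.005]
wrist_force: [0.2, 2.6, 2.7]
finger_gap: 0.127
Fmean [0.13 3.08 2.37] sd [0.36 0.41 0.26] case-frame Fx -0.77 Fy 2.98
t21.22 p [0.51   0.2136 0.0874] al -24.06 F [0.8 3.3 2.8] M [ 0.59  0.19 -0.08] gap 11.4 q [-9.000e-04  9.780e-01 -2.085e-01  5.200e-03]
tip z 0.06 tip ang 299.6 rad 49.7 cen z 0.0599 cen-L mm [-1.2 -0. ] | fix tool x 1.1 y -0.5 grip ang 172.9
tip [0.5683 0.1454 0.06  ] centre [0.5563 0.194  0.0599] rel L [-0.0012 -0.    ]
tip [0.5683 0.1454 0.06  ] centre [0.5563 0.194  0.0599] rel L [-0.0012 -0.    ]
```

View pics/ztop11.png

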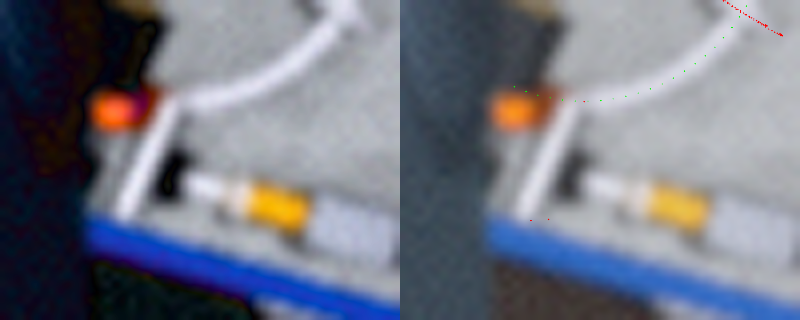

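View pics/zside11.png

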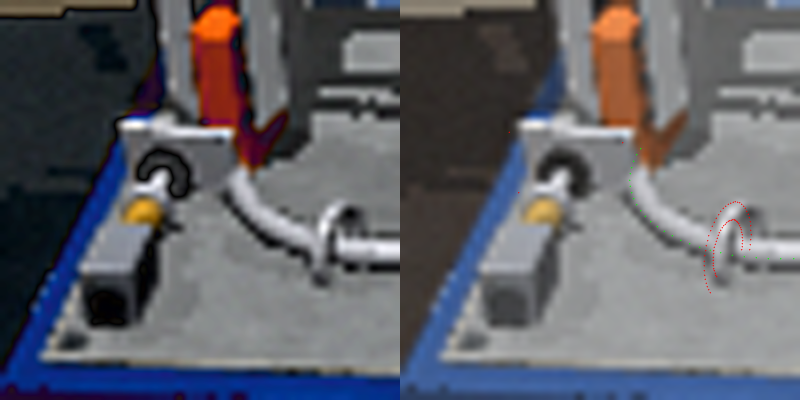

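```bash
python3 -m creep '[[5,[0,0.2,0],-0.2],[5,[0,0.2,0],-0.2],[5,[0,0.2,0],-0.2],[5,[0,0.2,0],-0.2],[5,[0,0.2,0],-0.2],[5,[0,0.2,0],-0.2],[5,[0,0,0],0],[5,[0,0,0],0],[5,[0,0,0],0],[5,[0,0,0],0]]'
python3 -c "
from h import *
rep();force(6)"
```

```text
time: 22.15
eef_pos: [0.5096, 0.2135, 0.0874]
orientation: [-0.002, 0.98, -0.197, 0.005]
wrist_force: [0.9, 4.3, 2.3]
finger_gap: 0.128
t22.15 p [0.5096 0.2135 0.0874] al -22.76 F [0.9 4.3 2.3] M [ 0.77  0.12 -0.11] gap 12.1 q [-0.0021  0.9803 -0.1974  0.0053]
tip z 0.06 tip ang 301.2 rad 48.8 cen z 0.0599 cen-L mm [-1.2  1. ] | fix tool x 1.5 y 0.4 grip ang 174.2
Fmean [0.32 3.84 1.83] sd [0.35 0.45 0.43] case-frame Fx -0.82 Fy 3.77
```

```bash
python3 -m creep '[[5,[0.1,0.3,0],-0.2],[5,[0.1,0.3,0],-0.2],[5,[0.1,0.3,0],-0.2],[5,[0.1,0.3,0],-0.2],[5,[0.1,0.3,0],-0.2],[5,[0.1,0.3,0],-0.2],[5,[0.1,0.3,0],0],[5,[0.1,0.3,0],0],[5,[0,0.3,0],0],[5,[0,0.3,0],0]]'
python3 -c "
from h import *
rep();force(6);st()"
```

```text
time: 23.28
eef_pos: [0.5089, 0.213, 0.0876]
orientation: [-0.005, 0.982, -0.187, 0.005]
wrist_force: [0.9, 6.5, 1.8]
finger_gap: 0.125
t23.28 p [0.5089 0.213  0.0876] al -21.57 F [0.9 6.5 1.8] M [ 0.95 -0.08 -0.16] gap 11.7 q [-0.0051  0.9823 -0.1871  0.0051]
tip z 0.0598 tip ang 302.3 rad 48.0 cen z 0.06 cen-L mm [-1.5  1.6] | fix tool x 2.0 y 1.0 grip ang 175.4
Fmean [0.65 5.8  1.82] sd [0.57 0.72 0.37] case-frame Fx -1.07 Fy 5.73
t23.58 p [0.5089 0.213  0.0876] al -21.57 F [0.7 5.8 1.1] M [ 1.01 -0.1  -0.16] gap 11.8 q [-0.0051  0.9823 -0.1872  0.0051]
```

```bash
python3 -m creep '[[5,[0.1,0.4,0],-0.1],[5,[0.1,0.4,0],-0.1],[5,[0.1,0.4,0],-0.1],[5,[0.1,0.4,0],-0.1],[5,[0.1,0.4,0],-0.1],[5,[0.1,0.4,0],-0.1],[5,[0.1,0.4,0],-0.1],[5,[0.1,0.5,0],-0.1],[5,[0.1,0.5,0],-0.1],[5,[0.1,0.5,0],-0.1]]'
python3 -c "
from h import *
rep();force(4);st()"
```

```text
time: 24.42
eef_pos: [0.5084, 0.2126, 0.088]
orientation: [-0.01, 0.984, -0.18, 0.006]
wrist_force: [-0.1, 7.1, 1.5]
finger_gap: 0.125
t24.42 p [0.5084 0.2126 0.088 ] al -20.70 F [-0.1  7.1  1.5] M [ 1.02  0.   -0.3 ] gap 11.7 q [-0.0095  0.9837 -0.1797  0.0058]
tip z 0.0598 tip ang 303.1 rad 47.5 cen z 0.0604 cen-L mm [-1.7  2.1] | fix tool x 2.3 y 1.4 grip ang 176.3
Fmean [0.14 6.85 2.25] sd [0.24 0.17 0.47] case-frame Fx -1.86 Fy 6.59
t24.62 p [0.5084 0.2126 0.088 ] al -20.71 F [-0.5  6.8  1.6] M [ 1.03 -0.02 -0.27] gap 11.7 q [-0.0095  0.9837 -0.1797  0.0058]
```

```bash
python3 -m creep '[[5,[0.1,0.7,0.1],0],[5,[0.1,0.7,0.1],0],[5,[0.1,0.7,0.1],0],[5,[0.1,0.7,0.1],0],[5,[0.1,0.7,0.1],0],[5,[0.1,0.8,0.1],0],[5,[0.1,0.8,0.1],0],[5,[0.1,0.8,0.1],0],[5,[0.1,0.8,0.1],0],[5,[0.1,0.8,0.1],0]]'
python3 -c "
from h import *
rep();force(3);st()"
```

```text
time: 25.45
eef_pos: [0.5082, 0.2121, 0.0887]
orientation: [-0.018, 0.983, -0.182, 0.008]
wrist_force: [0.4, 7.8, 1.7]
finger_gap: 0.125
t25.45 p [0.5082 0.2121 0.0887] al -20.95 F [0.4 7.8 1.7] M [ 1.26 -0.1  -0.19] gap 11.8 q [-0.0177  0.9831 -0.1818  0.0084]
tip z 0.06 tip ang 302.9 rad 47.7 cen z 0.0612 cen-L mm [-1.6  1.9] | fix tool x 2.2 y 1.2 grip ang 176.0
Fmean [0.15 7.99 1.96] sd [0.73 0.34 0.23] case-frame Fx -2.19 Fy 7.68
t25.60 p [0.5083 0.2121 0.0887] al -20.96 F [1.  7.8 2.8] M [ 1.22 -0.05 -0.2 ] gap 11.4 q [-0.0177  0.9831 -0.1818  0.0084]
```

```bash
python3 -m creep '[[5,[0.1,1,0.2],0],[5,[0.1,1,0.2],0],[5,[0.1,1,0.2],0],[5,[0.1,1,0.2],0],[5,[0.1,1.1,0.2],0],[5,[0.1,1.1,0.2],0],[5,[0.1,1.1,0.2],0],[5,[0.1,1.2,0.2],0],[5,[0.1,1.2,0.2],0],[5,[0.1,1.4,0.2],0]]'
python3 -c "
from h import *
rep();force(4);st()"
```

```text
time: 26.43
eef_pos: [0.508, 0.2113, 0.0897]
orientation: [-0.03, 0.982, -0.184, 0.012]
wrist_force: [0.7, 9.6, 3.1]
finger_gap: 0.127
t26.43 p [0.508  0.2113 0.0897] al -21.20 F [0.7 9.6 3.1] M [ 1.72 -0.15 -0.15] gap 12.0 q [-0.0296  0.9824 -0.1839  0.0122]
tip z 0.0604 tip ang 302.5 rad 48.1 cen z 0.0625 cen-L mm [-1.6  1.5] | fix tool x 2.0 y 0.8 grip ang 175.8
Fmean [ 0.58 10.09  2.26] sd [0.37 0.48 0.48] case-frame Fx -2.39 Fy 9.81
t26.63 p [0.508  0.2113 0.0897] al -21.20 F [ 0.2 10.   2.7] M [ 1.68 -0.17 -0.13] gap 11.7 q [-0.0295  0.9824 -0.1839  0.0122]
```

```bash
python3 look.py 12; python3 -c "
from h import *
force(20)"
```

```text
t26.63 p [0.508  0.2113 0.0897] al -21.20 F [ 0.2 10.   2.7] M [ 1.68 -0.17 -0.13] gap 11.7 q [-0.0295  0.9824 -0.1839  0.0122]
tip z 0.0604 tip ang 302.5 rad 48.1 cen z 0.0625 cen-L mm [-1.6  1.5] | fix tool x 2.0 y 0.8 grip ang 175.8
tip [0.5704 0.1477 0.0604] centre [0.5559 0.1955 0.0625] rel L [-0.0016  0.0015]
tip [0.5704 0.1477 0.0604] centre [0.5559 0.1955 0.0625] rel L [-0.0016  0.0015]
Fmean [0.35 9.43 2.36] sd [0.52 0.38 0.43] case-frame Fx -2.42 Fy 9.12
```

View pics/ztop12.png

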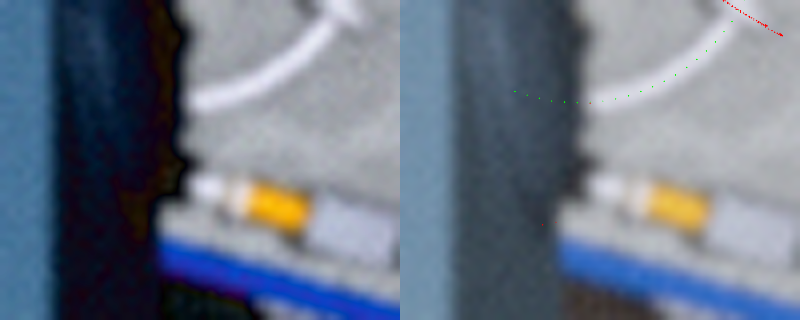

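View pics/zside12.png

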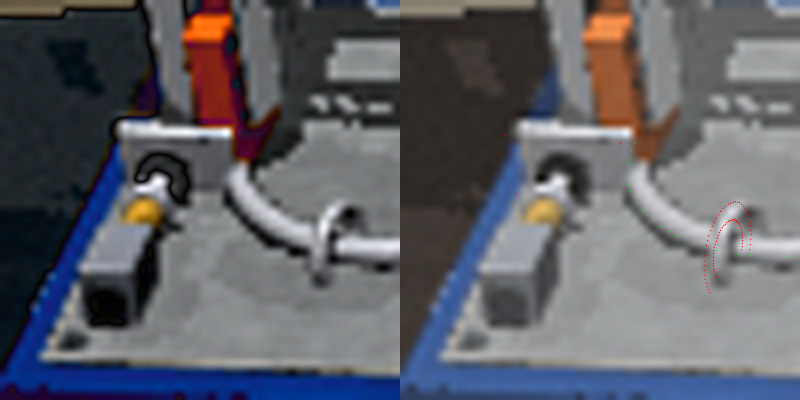

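```bash
python3 -m creep '[[5,[0.1,1.2,0.2],0],[5,[0.1,1.2,0.2],0],[5,[0.1,1.2,0.2],0],[5,[0.1,1.2,0.2],0],[5,[0.1,1.2,0.2],0],[5,[0.1,1.2,0.2],0],[5,[0.1,1.3,0.2],0],[5,[0.1,1.4,0.2],0],[5,[0.1,1.8,0.2],0],[5,[0.1,2,0.2],0]]'
python3 -c "
from h import *
rep();force(22);st()"
```

```text
time: 28.57
eef_pos: [0.5077, 0.2102, 0.091]
orientation: [-0.044, 0.981, -0.186, 0.017]
wrist_force: [1.2, 11.6, 2.1]
finger_gap: 0.125
t28.57 p [0.5077 0.2102 0.091 ] al -21.46 F [ 1.2 11.6  2.1] M [ 2.08 -0.33 -0.06] gap 11.8 q [-0.0439  0.9814 -0.186   0.017 ]
tip z 0.0609 tip ang 302.1 rad 48.6 cen z 0.064 cen-L mm [-1.6  0.9] | fix tool x 1.8 y 0.2 grip ang 175.5
Fmean [ 1.29 11.02  1.59] sd [0.49 0.36 0.59] case-frame Fx -1.98 Fy 10.91
t29.67 p [0.5078 0.2102 0.091 ] al -21.45 F [ 1.5 10.6  2. ] M [ 1.94 -0.31 -0.06] gap 11.6 q [-0.0438  0.9814 -0.1859  0.0171]
```

```bash
python3 -m creep '[[5,[0,0,0],0],[5,[0,-0.3,0],0.2],[5,[0,-0.3,0],0.2],[5,[0,-0.3,0],0.2],[5,[0,-0.3,0],0.2],[5,[0,-0.3,0],0.2],[5,[0,-0.3,0],0.2],[5,[0,-0.3,0],0.2],[5,[0,-0.3,0],0.2],[5,[0,-0.3,0],0.2]]'
python3 -c "
from h import *
rep();force(3)"
```

```text
time: 30.5
eef_pos: [0.5094, 0.2117, 0.0908]
orientation: [-0.043, 0.978, -0.201, 0.018]
wrist_force: [0.9, 2.0, 1.6]
finger_gap: 0.124
t30.50 p [0.5094 0.2117 0.0908] al -23.24 F [0.9 2.  1.6] M [ 0.21 -0.21  0.06] gap 11.7 q [-0.0425  0.9785 -0.2012  0.0177]
tip z 0.0609 tip ang 301.7 rad 49.0 cen z 0.0639 cen-L mm [-0.4  0.8] | fix tool x 0.7 y 0.6 grip ang 173.8
Fmean [1.27 1.66 1.39] sd [0.41 0.3  0.47] case-frame Fx 0.72 Fy 1.96
```

```bash
python3 -m creep '[[5,[0,-0.3,0],0.2],[5,[0,-0.3,0],0.2],[5,[0,-0.3,0],0.2],[5,[0,-0.3,0],0.2],[5,[0,-0.3,0],0.2],[5,[0,-0.3,0],0.2],[5,[0,-0.3,0],0.2],[5,[0,0,0],0],[5,[0,0,0],0],[5,[0,0,0],0]]'
python3 -c "
from h import *
rep();force(3)"; python3 look.py 13
```

```text
time: 31.48
eef_pos: [0.5105, 0.2122, 0.0907]
orientation: [-0.041, 0.976, -0.214, 0.018]
wrist_force: [1.3, 1.2, 1.0]
finger_gap: 0.128
t31.48 p [0.5105 0.2122 0.0907] al -24.71 F [1.3 1.2 1. ] M [-0.13 -0.19  0.02] gap 12.1 q [-0.041   0.9759 -0.2137  0.0176]
tip z 0.0608 tip ang 300.7 rad 49.9 cen z 0.0637 cen-L mm [0.2 0.1] | fix tool x -0.2 y 0.2 grip ang 172.3
Fmean [1.05 0.78 1.09] sd [0.4  0.27 0.37] case-frame Fx 0.77 Fy 1.05
t31.63 p [0.5105 0.2122 0.0907] al -24.70 F [1.6 0.1 2.3] M [-0.08 -0.18  0.1 ] gap 11.9 q [-0.041   0.9759 -0.2137  0.0177]
tip z 0.0608 tip ang 300.7 rad 49.9 cen z 0.0637 cen-L mm [0.2 0.1] | fix tool x -0.2 y 0.2 grip ang 172.3
tip [0.5693 0.1455 0.0608] centre [0.5577 0.1941 0.0637] rel L [0.0002 0.0001]
tip [0.5693 0.1455 0.0608] centre [0.5577 0.1941 0.0637] rel L [0.0002 0.0001]
```

View pics/zside13.png

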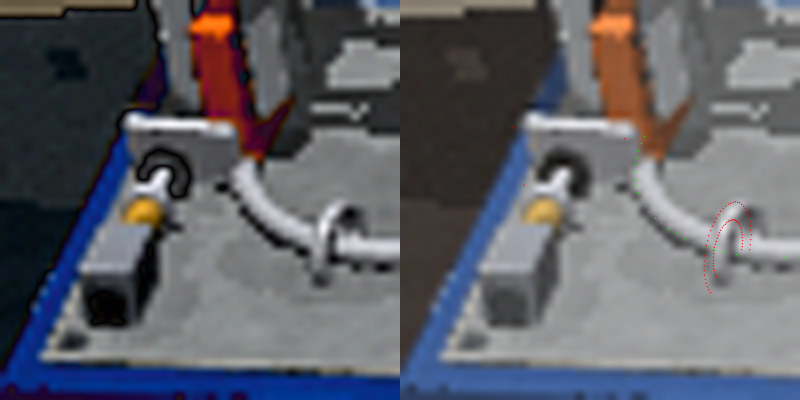

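```bash
python3 -m creep '[[13,[0,0,0],0],[14,[0,0,0],0],[16,[0,0,0],0],[20,[0,0,0],0],[25,[0,0,0],0],[30,[0,0,0],0],[35,[0,0,0],0],[35,[0,0,0],0],[35,[0,0,0],0],[35,[0,0,0],0]]'
python3 look.py 14
```

```text
time: 32.57
eef_pos: [0.507, 0.2119, 0.0881]
orientation: [-0.04, 0.976, -0.214, 0.013]
wrist_force: [-0.3, 0.0, -0.3]
finger_gap: 0.376
t32.57 p [0.507  0.2119 0.0881] al -24.77 F [-0.3  0.  -0.3] M [-0.02  0.13  0.02] gap 35.3 q [-0.0398  0.9759 -0.2143  0.0135]
tip z 0.0577 tip ang 296.3 rad 49.5 cen z 0.0607 cen-L mm [-3.5 -0.3] | fix tool x 3.1 y -1.8 grip ang 172.2
tip [0.5655 0.1451 0.0577] centre [0.554  0.1937 0.0607] rel L [-0.0035 -0.0003]
tip [0.5655 0.1451 0.0577] centre [0.554  0.1937 0.0607] rel L [-0.0035 -0.0003]
```

View pics/zside14.png

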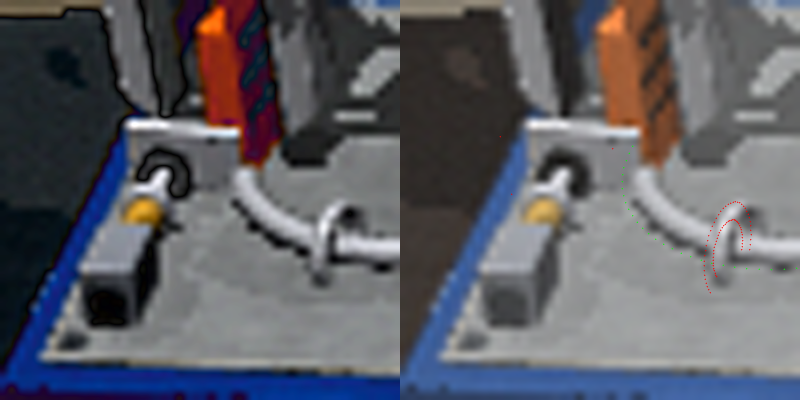

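```bash
python3 -m creep '[[35,[0,0,-5],0],[35,[0,0,-10],0],[35,[0,0,-10],0],[35,[0,0,-15],0],[35,[0,0,-15],0],[35,[0,0,-20],0],[35,[0,0,-20],0],[35,[0,0,-20],0],[35,[0,0,-20],0],[35,[0,0,-10],0]]'
python3 -m creep '[[35,[0,-20,0],0],[35,[0,-30,0],0],[35,[0,-30,0],0],[35,[0,-30,0],0],[35,[0,-30,0],0],[35,[0,0,0],0],[35,[0,0,0],0],[35,[0,0,0],0],[35,[0,0,0],0],[35,[0,0,0],0]]'
python3 -c "
from h import *
st()
t=capture('top');s=capture('side')
cv2.imwrite('pics/t15.png',t);cv2.imwrite('pics/s15.png',s)
crop(t,140,190,130,120,5,'pics/tc15.png');crop(s,165,120,120,95,6,'pics/sc15.png')"
```

```text
time: 33.5
eef_pos: [0.4993, 0.2005, 0.2455]
orientation: [-0.04, 0.976, -0.214, 0.014]
wrist_force: [0.7, 0.6, 0.3]
finger_gap: 0.373
time: 34.33
eef_pos: [0.561, 0.3302, 0.2681]
orientation: [-0.042, 0.975, -0.216, 0.02]
wrist_force: [-0.2, -1.1, 0.8]
finger_gap: 0.373
t34.33 p [0.561  0.3302 0.2681] al -24.98 F [-0.2 -1.1  0.8] M [-0.13  0.17 -0.07] gap 35.0 q [-0.0419  0.9753 -0.216   0.02  ]
```

View pics/tc15.png

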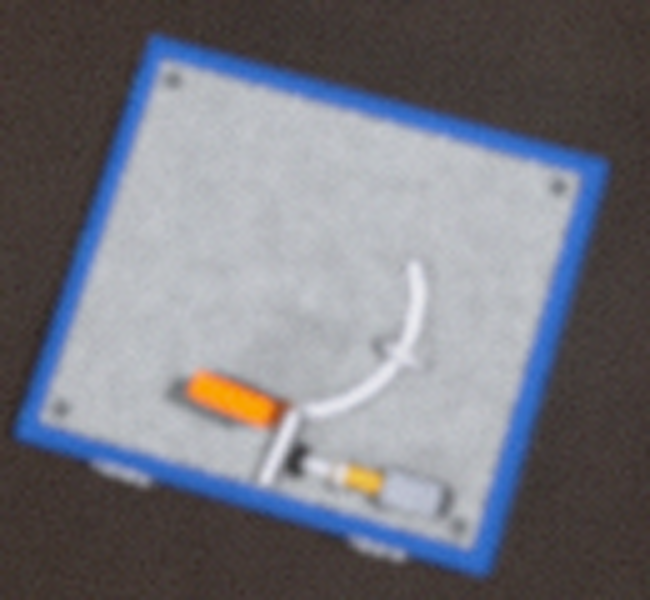

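View pics/sc15.png

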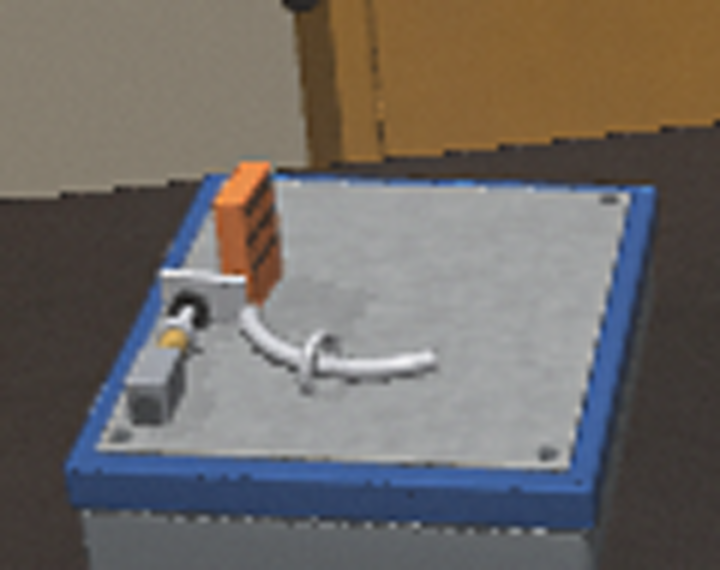

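View pics/t15.png

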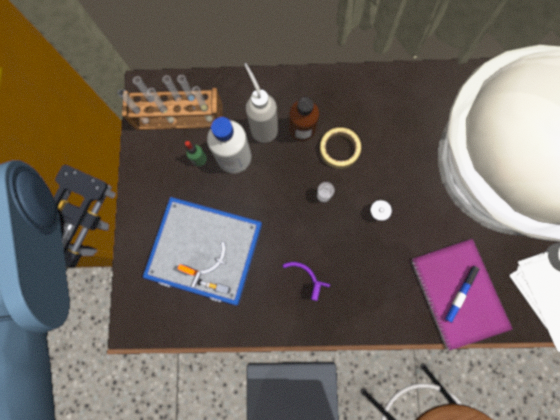

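```bash
python3 -c "
from h import *
L=np.array([.5575,.194]);a=np.radians(308-17);home=L+.05*np.array([np.cos(a),np.sin(a)])
t=onz('top',*T((415,268),5,(140,190)),.059);g=onz('top',*T((234,398),5,(140,190)),.105)
u=onz('side',*T((430,360),6,(165,120)),.059)
print('tip',t[:2],'home',home,1e3*np.linalg.norm(t[:2]-home),'side tip',u[:2],1e3*np.linalg.norm(u[:2]-[.0025,0]-home),'tip rad',np.linalg.norm(t[:2]-L),'grip',g[:2],'grip rad',np.linalg.norm(g[:2]-L),np.degrees(np.arctan2(*(g[:2]-L)[::-1]))+17)
st(); print(job_done())"
```

```text
tip [0.56881943 0.14708913] home [0.5754184  0.14732098] 6.603037700471598 side tip [0.57372241 0.1495965 ] 4.773297013816773 tip rad 0.0482572187951661 grip [0.51125256 0.21427508] grip rad 0.05049657418112964 173.3271476720697
t34.43 p [0.5611 0.3302 0.2682] al -24.99 F [0.  0.7 0.7] M [-0.09  0.13  0.03] gap 35.2 q [-0.042   0.9753 -0.2161  0.0201]
the job is handed in; nothing more can be done
None
```

I locked the case and handed the job in at about 34 s; no verdict was reported. I gripped the orange hook, swung it tip first through the ring along its arc, pressed the buffer, eased off, let go and withdrew the arm.

**Push:** The wrist read 10.9 N along the push direction, held for 1.1 s, after 9.1 to 9.8 N for over a second before that. About 2 N of this may be friction on the lid, so I put the buffer force at roughly 9 N. I did not measure it directly. The ring force could not be measured separately either. The wrist force stayed at only a few newtons while the tip passed through.

**Final pictures:**
- The hook lies flat and released, through the ring.
- Its tip is about 5 to 7 mm from the home point (19 mm allowed).
- Its grip is at 173 degrees and 50 mm from the estimated lock centre. I did not measure the arc centre after release; just before, it was within about 1 mm by the tool pose.
- The bottles and crucible look unmoved by eye; I did not measure them.

**Discrepancies:**
- The two cameras disagree by about 3 mm. Both agree on where the hook lies relative to the ring, so I worked from that.
- The tool tilted to about 0.09 rad during the push. The hook settled flat once released.

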